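# Dab silver boards in the roller jig

## Robot

A 6-joint arm with a two-finger parallel gripper is mounted at the origin on the work surface. World frame = base frame: x ahead of the robot, y to its left, z up, the work surface at z = 0. Lengths are in mm, angles in rad, forces in N, time in s.
With the tool pointing down it reaches from about 350 to 775 mm from the base axis. Payload 7.3 kg.
Tool frame: the origin (TCP) lies midway between the tips of the shut fingers; the grasp point (between the pads) lies 19 mm behind it (bot.tcp_to_grasp is the distance from the TCP to the grasp point, in mm); z points along the fingers, y is the line along which they close (so a half turn about z gives the same grasp; the last joint's range is limited). The gripper opens to 92 mm and grips with 3 to 60 N. Pads are 19 mm wide; open, the fingers measure 130 mm over their backs; the gripper's body (75 mm by 190 mm) begins 47 mm behind the grasp point.
Start: joints at [-0.146, 0.342, 1.524, -0, 1.275, -0.146], TCP at [525.019, 0.019, 226.741] pointing down, gripper open.
Joint ranges: [-2.53, 2.53], [-0.77, 2.02], [0.04, 2.7], [-1, 4.14], [0.28, 2.66], [-3.11, 3.11]. Speed limits (rad/s): [2.57, 2.57, 3.14, 3.14, 3.14, 3.14].

## Interface

Orientations are given as [roll, pitch, yaw] about the fixed x, y, z axes, in that order (R = Rz(yaw) Ry(pitch) Rx(roll)).
In Python, from plant import bot, viewer gives the robot as it stands. The module is installed in compiled form; this text tells all that it offers.
- The arm moves only by the shell command python3 -m handwheel 'ROWS'. ROWS is text: rows parted by semicolons, each of 7 numbers parted by spaces: the shift along the tool's x, y, z scaled (see below), then the turn, a rotation vector about the tool's x, y, z scaled (see below), then the opening, from -1 (shut) to 1 (fully open), so that 0 is half open. In form: tx ty tz rx ry rz gripper; .... A call has 1 to 8 rows; each row is the pose to reach, as a shift and turn from the pose commanded when the call began, along the tool's axes at that moment, turning the shorter way round; what a row does not reach only later rows make up. The controller multiplies each number of a shift by 10 cm and each number of a turn by pi rad. A row lasts 1/12 s, in which the tool goes at most 41.7 mm and 7.16 degrees, less where a joint would pass 70% of its speed; a pose out of reach is approached as far as the arm can. A call with a number of a shift or a turn outside -1 to 1 is refused whole. A call with a gripper value outside its range is refused whole. The fingers move at their own pace and stop on an object; the grip force is fixed at half the most. Time passes only in rows, so rows that repeat a pose let the fingers close. It gives the time, the measured TCP pose, the force, the opening and the grip force at its end, in the units of the state.
- bot.get_obs(): the state, without advancing time (a new reading comes with each control period).
- viewer.capture(name): name is "scene" or "side" or "wrist"; returns a dict with "frame" (480x640x3 uint8, red, green, blue), "fov_y" (degrees; the focal length in pixels is half the picture's height over the tangent of half this angle, whatever the lens; pixels are square), "cx", "cy" (the principal point, pixels), "T" (4x4, takes a point from camera to world coordinates). Camera axes: x right, y down, z forward; pixel columns grow to the right and rows downward; lengths in mm; the calibration is good to about 2 mm. The wrist camera is an equidistant fisheye: a pixel r from the principal point sees the ray r / f radians off the axis. A picture is of the moment at which its call begins. There is no depth.
- bot.close_job(): hands the job in; it is judged then, once.
Trained networks look in a picture, given as the dict that the camera call returned (one of the last four; its "shot" number tells which), for a name from the list of things; names that differ only in an ending like _2 or _b are one class to them, and where a whole thing is asked for, a point or a joint stands for the part that bears it (a point fixed in the world has none). Each returns a list of dicts, best first, with "score" (0 to 1); they miss things now and then, are a little off and sometimes report something else, mostly with a low value. They report only what shows in the picture. A call takes as long as a camera call. They do not tell look-alikes from the thing itself.
- viewer.recognise(target, picture): "centre" ([column, row] in pixels, amid what is visible of it).
- viewer.cut_out(target, picture): "pixels" (480x640 bool, what is visible of it) and "centre" ([column, row] in pixels, amid what is visible of it).
The state is a dict: "time": time; "joint_positions": joint angles; "dq": joint speeds; "tau": joint torques, N m; "tool_pos": TCP position; "tcp_rot": TCP orientation; "contact_force": force on the tool from outside, world axes, zero at the start; "moment": the same for the moment, N m; "grip_width": finger opening in mm; "finger_force": force on a finger pad.
Only numpy, scipy, OpenCV 4.12 (cv2) and the standard library are available. Lean on these libraries where they do the work, as an engineer would, in place of code of your own. Each camera call takes 0.05 s, during which the arm holds its last target. There are 200 camera calls.

## Task

Load every work board into the jig, each under a sprung roller of its own (any place will do): push it in straight along the deck, rounded end first, so that it drives the roller up, until its end meets the stop bar and the roller bears down on it. Then dip the dauber's tip in the dye pot (one dip will do) and touch it to the round spot of each held-down board, in the order red, yellow, green as far as they are there. Then hang the dauber back in its stand, draw the boards out from under the rollers and lay them flat, side by side, on the cork mat, leaving the pot upright where it is and the other things alone.

Things in the scene. Friction and masses are not known exactly. Their poses are not given: they have to be found in the camera images.
- jig: Fixed wooden jig; origin at the centre of its underside, x to its back (away from the robot, yaw within 0.15 rad), y left, z up. Deck 260 (x) by 290 (y) mm, top 25 mm above the table. Three places, each with a dark mat and a sprung arm, at y = +90, 0, -90 mm. A stop bar 12 mm high runs across the deck, front face at x = +50 mm; arm posts behind it are 52 mm high above the deck.
- hold_left (a joint): Sprung arm of the left place (jig y = +90 mm), hinged behind the stop at jig x = +117 mm, 40 mm above the deck. At its near end a free roller, 28 mm across, 22 wide, under a red tab. 0 rad = at rest: roller centre at jig x = +7 mm, its bottom 10 mm above the deck; grows as it is pushed up (to 0.9), about 0.11 on a board. Bears down with 4 to 5 N; a board pushed in needs 5 to 12 N.
- hold_mid (a joint): Sprung arm of the mid place (jig y = +0 mm), hinged behind the stop at jig x = +117 mm, 40 mm above the deck. At its near end a free roller, 28 mm across, 22 wide, under a red tab. 0 rad = at rest: roller centre at jig x = +7 mm, its bottom 10 mm above the deck; grows as it is pushed up (to 0.9), about 0.11 on a board. Bears down with 4 to 5 N; a board pushed in needs 5 to 12 N.
- hold_right (a joint): Sprung arm of the right place (jig y = -90 mm), hinged behind the stop at jig x = +117 mm, 40 mm above the deck. At its near end a free roller, 28 mm across, 22 wide, under a red tab. 0 rad = at rest: roller centre at jig x = +7 mm, its bottom 10 mm above the deck; grows as it is pushed up (to 0.9), about 0.11 on a board. Bears down with 4 to 5 N; a board pushed in needs 5 to 12 N.
- board_red: Loose wooden board (may be absent), 140 (x) by 56 (y) by 22 (z) mm, 200 to 330 g, silver sheet on top; origin at the centre of its underside. Its +x end, rounded (11 mm radius), goes in first. Near the other end an upright red handle block, 36 (x) by 20 (y) mm, from 22 to 56 mm high, centred at x = -45 mm: grasp it across its 20 mm. Starts flat on the table, yaw within 0.3 rad.
- red_nose (a point): Lower middle of the red board's rounded end (board x = +70, y = 0, z = 0 mm).
- red_spot (a point): Centre of the round brass spot with white rim, 24 mm in diameter, on the red board's top (board x = -3, y = 0, z = 22 mm); it stays clear of the roller, between it and the handle, when the board is home.
- board_yellow: Loose wooden board (may be absent), 140 (x) by 56 (y) by 22 (z) mm, 200 to 330 g, silver sheet on top; origin at the centre of its underside. Its +x end, rounded (11 mm radius), goes in first. Near the other end an upright yellow handle block, 36 (x) by 20 (y) mm, from 22 to 56 mm high, centred at x = -45 mm: grasp it across its 20 mm. Starts flat on the table, yaw within 0.3 rad.
- yellow_nose (a point): Lower middle of the yellow board's rounded end (board x = +70, y = 0, z = 0 mm).
- yellow_spot (a point): Centre of the round brass spot with white rim, 24 mm in diameter, on the yellow board's top (board x = -3, y = 0, z = 22 mm); it stays clear of the roller, between it and the handle, when the board is home.
- board_green: Loose wooden board (may be absent), 140 (x) by 56 (y) by 22 (z) mm, 200 to 330 g, silver sheet on top; origin at the centre of its underside. Its +x end, rounded (11 mm radius), goes in first. Near the other end an upright green handle block, 36 (x) by 20 (y) mm, from 22 to 56 mm high, centred at x = -45 mm: grasp it across its 20 mm. Starts flat on the table, yaw within 0.3 rad.
- green_nose (a point): Lower middle of the green board's rounded end (board x = +70, y = 0, z = 0 mm).
- green_spot (a point): Centre of the round brass spot with white rim, 24 mm in diameter, on the green board's top (board x = -3, y = 0, z = 22 mm); it stays clear of the roller, between it and the handle, when the board is home.
- dauber: Loose hand dauber standing upright, tip down, in its stand; 149 mm long, 90 g; origin at the lower end of the tip, z along it towards the handle. Blue tip 16 mm in diameter, 22 mm long; thin steel shank; brass collar 42 mm in diameter from 75 to 81 mm; square wooden handle, 22 by 22 mm, sides along its x and y, from 81 to 149 mm.
- stand: Fixed dark wooden stand, 56 by 56 by 88 mm high, with a square well 32 by 32 mm open at the top; origin at the centre of its underside. The dauber hangs in it with its collar resting on the top face, tip end 13 mm above the table.
- pot: Loose white dye pot, 72 mm in diameter outside, 64 mm inside, 50 mm high, inner floor (blue) 8 mm up, 500 g, no lid; origin at the centre of its underside.
- mat: Fixed flat cork mat with blue edge, 200 (x) by 270 (y) mm, 1 mm thin, on the table to the left of the jig; origin at its centre. Some boards start on it; there is room for three side by side (say 80 mm apart in y).
- bangle: Silver bangle 72 mm in diameter, 14 mm high, lying to the right of the pot and stand; leave alone.
- bead_bowl: Copper bowl of beads, 116 mm in diameter, beyond the work to the left; leave alone.
- tin: Red tin, 94 by 144 by 62 mm, beyond the work to the right; leave alone.
Things that resemble listed ones, but are neither listed nor needed, are in the scene too. Leave any black look-alike of the board_green alone.

How it is judged:
By the outcome, as a careful person would: the job done as asked, in the order asked, and still so for the second after the job is handed in, with the robot touching nothing.
Of board_red, board_yellow, board_green only 2 to 3 are there at a start; the rules pass over those that are not, and their reading is None.
At some moment in a run one of board_red, board_yellow, board_green may be knocked a few centimetres aside while the robot is not near it.
It also fails if it takes over 210 s, if anything falls off the work surface, if the arm or the gripper's body presses on something with over 40 N, if the wrist force passes 120 N, or if a joint passes its speed limit or range.

## Working session

There is one attempt and no reset: what is moved stays moved. The work goes in short steps, Python scripts to look and compute and a shell command to move; the robot and the scene stay as the last step left them, time stands still between calls to the robot, and variables do not carry over. Pictures are saved under pics/ and viewed, at most 14 in all, crops included, and the job is handed in when it is done.

```bash
mkdir -p pics; ls; cat > h.py <<'E'
import numpy as np, cv2
from plant import bot, viewer
from scipy.spatial.transform import Rotation as R
def cap(n,save=None):
    p=viewer.capture(n)
    if save: cv2.imwrite('pics/'+save+'.png',p['frame'][:,:,::-1])
    return p
def foc(p): return 240/np.tan(np.radians(p['fov_y'])/2)
def pix2w(p,uv,z,fish=False):
    u=np.array([uv[0]-p['cx'],uv[1]-p['cy']],float)/foc(p)
    if fish:
        r=np.linalg.norm(u)+1e-9; d=np.r_[u/r*np.sin(r),np.cos(r)]
    else: d=np.r_[u,1]
    T=np.array(p['T']); d=T[:3,:3]@d; o=T[:3,3]
    return (o+d*(z-o[2])/d[2])[:3]
def w2pix(p,w,fish=False):
    T=np.array(p['T']); c=T[:3,:3].T@(np.array(w,float)-T[:3,3])
    if fish:
        r=np.linalg.norm(c[:2]); th=np.arctan2(r,c[2]); q=c[:2]/(r+1e-9)*th
    else: q=c[:2]/c[2]
    return q*foc(p)+[p['cx'],p['cy']]
E
python3 - <<'E'
from h import *
o=bot.get_obs(); print({k:np.round(v,3).tolist() for k,v in o.items()})
for n in ['scene','side','wrist']:
    p=cap(n,n+'0'); print(n,p['fov_y'],p['cx'],p['cy'],np.round(p['T'],3).tolist())
E
```

```text
pics
{'time': 0.0, 'joint_positions': [-0.146, 0.343, 1.525, -0.0, 1.275, -0.146], 'dq': [-0.0, -0.001, -0.001, 0.0, -0.001, -0.0], 'tau': [0.001, -43.125, -24.422, 0.072, 0.056, -0.0], 'tool_pos': [524.598, 0.087, 226.039], 'tcp_rot': [-3.14, -0.0, 1.571], 'contact_force': [-0.017, -0.711, -0.488], 'moment': [-0.044, -0.01, -0.042], 'finger_force': 0.0, 'grip_width': 91.913}
scene 51.886441899075855 326.3359791673159 240.1374349734628 [[-0.797, 0.487, -0.358, 932.591], [0.604, 0.634, -0.482, 523.148], [-0.008, -0.6, -0.8, 1073.724], [0.0, 0.0, 0.0, 1.0]]
side 53.19654001510253 314.03355746105655 238.86590816589083 [[0.998, -0.044, 0.036, 452.962], [-0.053, -0.531, 0.846, -1055.437], [-0.018, -0.846, -0.533, 718.218], [0.0, 0.0, 0.0, 1.0]]
wrist 65.70646984690485 319.3913489436731 242.90685575128182 [[1.0, 0.001, -0.0, 525.483], [0.001, -0.969, -0.249, 67.637], [-0.001, 0.249, -0.969, 384.008], [0.0, 0.0, 0.0, 1.0]]
```

View pictures.

View pics/scene0.png

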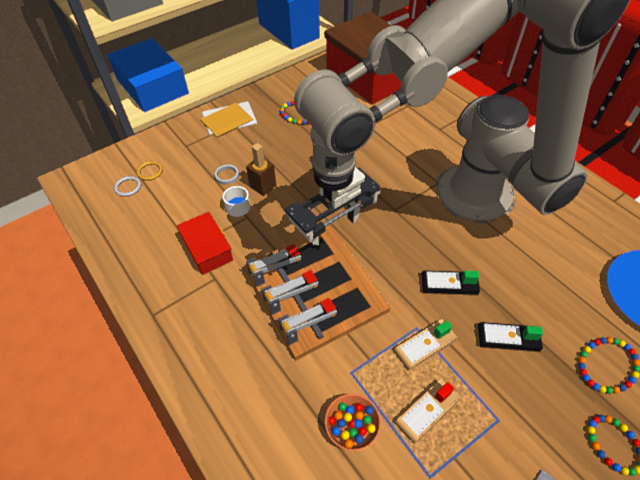

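View pics/side0.png

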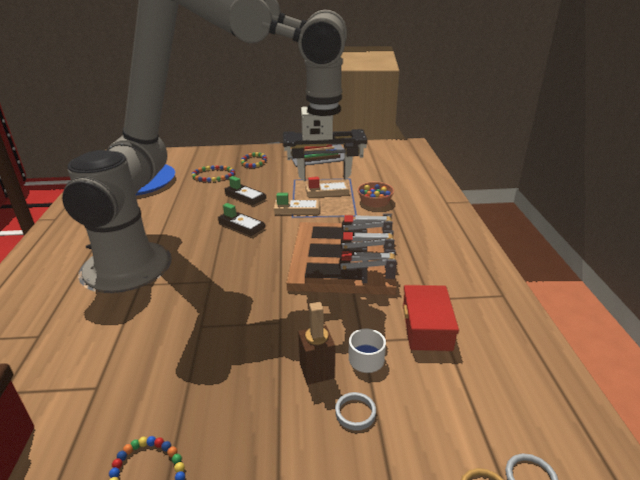

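```bash
python3 - <<'E'
from h import *
names=['board_red','board_yellow','board_green','red_nose','yellow_nose','green_nose','red_spot','yellow_spot','green_spot','dauber','stand','pot','mat','jig','hold_left','hold_mid','hold_right']
zs=dict(board=22,nose=0,spot=22,dauber=110,stand=60,pot=40,mat=1,jig=25,hold=60)
for n in ['scene','side']:
    p=cap(n)
    for t in names:
        for d in viewer.recognise(t,p)[:4]:
            z=[v for k,v in zs.items() if k in t][0]
            print(n,t,round(d['score'],2),np.round(d['centre']),np.round(pix2w(p,d['centre'],z)[:2]))
E
```

```text
scene board_red 0.6 [429. 410.] [562. 380.]
scene board_yellow 0.17 [311. 319.] [633.  53.]
scene board_green 0.78 [512. 338.] [291. 376.]
scene board_green 0.74 [426. 347.] [466. 272.]
scene board_green 0.58 [452. 281.] [289. 183.]
scene red_nose 0.88 [426. 414.] [565. 379.]
scene red_nose 0.39 [259. 160.] [ 431. -497.]
scene yellow_nose 0.59 [428. 344.] [447. 263.]
scene green_nose 0.94 [427. 343.] [448. 261.]
scene green_nose 0.85 [510. 339.] [283. 372.]
scene green_nose 0.58 [448. 283.] [289. 173.]
scene red_spot 0.76 [430. 411.] [561. 382.]
scene yellow_spot 0.52 [226. 169.] [ 538. -508.]
scene green_spot 0.64 [512. 335.] [286. 372.]
scene green_spot 0.61 [448. 284.] [303. 182.]
scene green_spot 0.58 [426. 340.] [452. 259.]
scene dauber 0.63 [258. 162.] [ 487. -388.]
scene dauber 0.18 [425. 345.] [502. 288.]
scene stand 0.84 [262. 179.] [ 491. -371.]
scene stand 0.72 [420. 396.] [569. 353.]
scene pot 0.67 [234. 199.] [ 588. -373.]
scene mat 0.96 [419. 396.] [548. 341.]
scene jig 0.91 [311. 293.] [592.  -2.]
scene hold_left 0.85 [311. 318.] [642.  69.]
scene hold_left 0.24 [426. 
[... 446 characters left out ...]
39. 221.] [281. 205.]
side red_spot 0.85 [325. 190.] [551. 348.]
side yellow_spot 0.33 [365. 350.] [ 579. -373.]
side green_spot 0.9 [295. 206.] [451. 245.]
side green_spot 0.7 [239. 222.] [286. 162.]
side green_spot 0.63 [240. 196.] [276. 327.]
side green_spot 0.51 [331. 201.] [564. 266.]
side dauber 0.56 [318. 327.] [ 485. -395.]
side stand 0.6 [319. 362.] [ 483. -435.]
side stand 0.23 [362. 240.] [620. -27.]
side pot 0.57 [366. 350.] [ 576. -390.]
side pot 0.46 [294. 204.] [449. 222.]
side jig 0.61 [349. 258.] [583. -53.]
side jig 0.52 [326. 186.] [555. 367.]
side hold_left 0.8 [364. 222.] [636.  65.]
side hold_left 0.22 [320. 324.] [ 491. -331.]
side hold_mid 0.79 [362. 241.] [619. -32.]
```

The wooden green-handled board, (426,347) in the scene picture, fits board_green. The black ones at (452,281) and (512,336) are the look-alikes. The red board is at (428,411), and there is no yellow board. I'll turn the gripper by a quarter turn and look at the mat from above.

```bash
python3 -m handwheel '0.9 -0.2 -0.2 0 0 -0.25 0;0.9 -0.2 -0.2 0 0 -0.25 0;0.9 -0.2 -0.2 0 0 -0.25 0;0.9 -0.2 -0.2 0 0 -0.25 0;0.9 -0.2 -0.2 0 0 -0.25 0;0.9 -0.2 -0.2 0 0 -0.25 0;0.9 -0.2 -0.2 0 0 -0.25 0;0.9 -0.2 -0.2 0 0 -0.25 0' && python3 -m handwheel '0 0 0 0 0 -0.25 0;0 0 0 0 0 -0.25 0;0 0 0 0 0 -0.25 0;0 0 0 0 0 -0.25 0;0 0 0 0 0 -0.25 0;0 0 0 0 0 -0.25 0;0 0 0 0 0 -0.25 0;0 0 0 0 0 -0.25 0' && python3 -m handwheel '0.5 1 -0.5 0 0 0 0;0.5 1 -0.5 0 0 0 0;0.5 1 -0.5 0 0 0 0;0.5 1 -0.5 0 0 0 0;0.5 1 -0.5 0 0 0 0'&& python3 -m handwheel '0 0.8 0 0 0 0 0;0 0.8 0 0 0 0 0;0 0.8 0 0 0 0 0;0 0.8 0 0 0 0 0;0 0.8 0 0 0 0 0'
python3 - <<'E'
from h import *
p=cap('wrist','w1'); print(np.round(p['T'],3).tolist())
for t,z in [('board_red',22),('red_spot',22),('red_nose',0),('board_green',22),('green_spot',22),('green_nose',0),('mat',1)]:
    for d in viewer.recognise(t,p)[:4]:
        print(t,round(d['score'],2),np.round(d['centre']),np.round(pix2w(p,d['centre'],z,True)[:2]))
E
```

```text
time: 2.62
tool_pos: [505.0, 90.1, 246.8]
tcp_rot: [3.142, 0.0, 2.358]
contact_force: [-0.1, -0.1, 0.6]
grip_width: 46.9
finger_force: 0.0
time: 3.28
tool_pos: [505.0, 89.9, 246.7]
tcp_rot: [-3.142, 0.0, 3.141]
contact_force: [0.6, 0.1, -0.2]
grip_width: 45.7
finger_force: 0.0
time: 3.7
tool_pos: [454.7, 191.4, 297.8]
tcp_rot: [3.141, 0.003, -3.141]
contact_force: [0.6, -0.9, 0.3]
grip_width: 45.8
finger_force: 0.0
time: 4.12
tool_pos: [455.3, 268.9, 295.8]
tcp_rot: [-3.14, -0.001, 3.14]
contact_force: [-0.1, -0.3, -0.0]
grip_width: 46.0
finger_force: 0.0
[[0.001, 0.969, 0.249, 389.323], [1.0, -0.001, -0.001, 270.046], [-0.001, 0.249, -0.969, 453.77], [0.0, 0.0, 0.0, 1.0]]
board_red 0.81 [404. 259.] [521. 374.]
red_spot 0.83 [406. 255.] [515. 377.]
red_nose 0.83 [402. 253.] [519. 377.]
red_nose 0.59 [315. 203.] [455. 264.]
red_nose 0.55 [346. 365.] [687. 307.]
board_green 0.92 [243.  72.] [295. 181.]
board_green 0.9 [315. 202.] [451. 265.]
board_green 0.84 [403.  71.] [294. 367.]
green_spot 0.86 [314. 202.] [450. 263.]
green_spot 0.86 [243.  68.] [291. 181.]
green_spot 0.82 [400.  71.] [294. 364.]
green_spot 0.37 [404. 256.] [517. 374.]
green_nose 0.91 [244.  73.] [292. 178.]
green_nose 0.69 [402.  68.] [285. 371.]
green_nose 0.59 [313. 206.] [459. 262.]
mat 0.66 [365. 242.] [505. 328.]
```

View pics/w1.png

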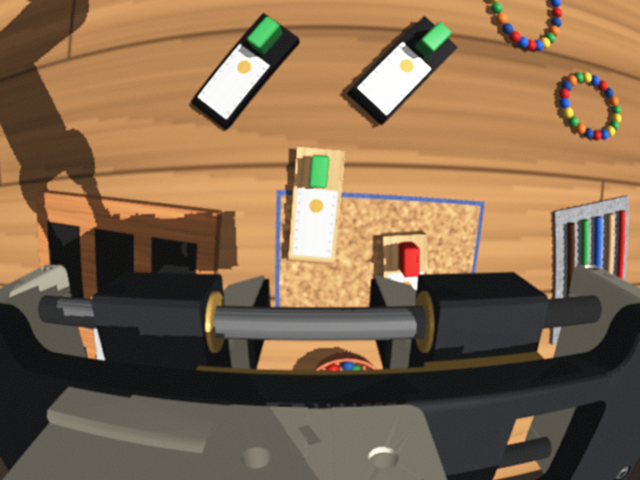

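The real green board has its handle at (319,170) and spot at (316,206). The red handle is at (410,260), partly hidden, and both dark green-handled boards are look-alikes. I'll back off to see the red board and the jig's front edge.

```bash
cat >> h.py <<'E'
from scipy.optimize import minimize
def hull_mask(p,pts,fish=True):
    q=np.array([w2pix(p,w,fish) for w in pts]).astype(np.float32)
    m=np.zeros((480,640),np.uint8); cv2.fillConvexPoly(m,cv2.convexHull((q*16).astype(np.int32)),255,shift=4,lineType=cv2.LINE_AA); return m/255.
def box(x,y,yaw,z0,cx,lx,ly,za,zb,cy=0):
    c,s=np.cos(yaw),np.sin(yaw)
    return [(x+c*(cx+a*lx/2)-s*(cy+b*ly/2),y+s*(cx+a*lx/2)+c*(cy+b*ly/2),z0+z) for a in(-1,1) for b in(-1,1) for z in(za,zb)]
def handle_mask(p,col):
    h,s,v=[a.astype(int) for a in cv2.split(cv2.cvtColor(p['frame'],cv2.COLOR_RGB2HSV))]
    hh={'red':(h<6)|(h>174),'green':(h>45)&(h<85)}[col]
    return (hh&(s>140)&(v>50)).astype(np.uint8)
def near(m,uv,r):
    n,l,st,c=cv2.connectedComponentsWithStats(m)
    ok=[i for i in range(1,n) if st[i,4]>25 and np.hypot(*(c[i]-uv))<r]
    return (l==max(ok,key=lambda i:st[i,4])).astype(float) if ok else None
def fit_board(p,col,g,z0=0,fish=True):
    """g=(x,y,yaw) guess; fits handle hull mask, board mask from network and spot"""
    hm=near(handle_mask(p,col),w2pix(p,box(*g,z0,-45,0,0,45,45)[0],fish),40)
    sp=[d for d in viewer.recognise(col+'_spot',p) if np.hypot(*(d['centre']-w2pix(p,box(*g,z0,-3,0,0,22,22)[0],fish)))<30]
    bm=[d for d in viewer.cut_out('board_'+col,p) if np.hypot(*(d['centre']-w2pix(p,(g[0],g[1],z0+22),fish)))<45]
    b=bm[0]['pixels'].astype(float) if bm else None
    def cost(v):
        x,y,w=v[0]*10,v[1]*10,v[2]*.1; H=hull_mask(p,box(x,y,w,z0,-45,36,20,22,56),fish)
        c=0
        if hm is not None: c+=((H-hm)**2).sum()/hm.sum()
        if b is not None:
            B=np.maximum(H,hull_mask(p,box(x,y,w,z0,0,140,56,0,22),fish)); c+=2*((B-b)**2).sum()/b.sum()
        return c
    best=None
    for dw in(-.15,0,.15):
        x0=np.array([g[0]/10,g[1]/10,(g[2]+dw)*10])
        r=minimize(cost,x0,method='Nelder-Mead',options=dict(initial_simplex=x0+np.vstack([np.zeros(3),np.eye(3)*1.]),xatol=.01,fatol=1e-4))
        if best is None or r.fun<best.fun: best=r
    x,y,w=best.x*[10,10,.1]
    s=[np.round(np.array(box(x,y,w,z0,-3,0,0,22,22)[0])[:2]-pix2w(p,d['centre'],z0+22,fish)[:2],1) for d in sp[:1]]
    print(col,'pose',np.round([x,y,w],3),'cost',round(best.fun,3),'mask',hm is not None,b is not None,'spot resid',s)
    return x,y,w
E
python3 -m handwheel '0.7 0.2 -0.3 0 0 0 0;0.7 0.2 -0.3 0 0 0 0;0.7 0.2 -0.3 0 0 0 0;0.7 0.2 -0.3 0 0 0 0;0.7 0.2 -0.3 0 0 0 0' 
python3 - <<'E'
from h import *
p=cap('wrist','w2')
fit_board(p,'green',(450,262,0)); fit_board(p,'red',(520,375,0.2))
q=cap('scene'); fit_board(q,'green',(450,262,0),fish=False); fit_board(q,'red',(540,375,0.1),fish=False)
E
python3 -m handwheel '0 -1 0.0 0 0 0 0;0 -1 0 0 0 0 0;0 -1 0 0 0 0 0;0 -1 0 0 0 0 0' && python3 -m handwheel '0 -1 0.0 0 0 0 0;0 -1 0 0 0 0 0;0 -1 0 0 0 0 0;0 -1 0 0 0 0 0' && python3 -m handwheel '0 -0.9 0 0 0 0 0;0 -0.9 0 0 0 0 0;0 -0.9 0 0 0 0 0;0 -0.9 0 0 0 0 0;0 -0.9 0 0 0 0 0'
python3 - <<'E'
from h import *
p=cap('wrist','w3')
E
```

```text
time: 4.93
tool_pos: [385.2, 289.9, 326.8]
tcp_rot: [3.142, 0.001, -3.141]
contact_force: [0.1, -0.3, 0.6]
grip_width: 46.3
finger_force: 0.0
green pose [ 4.56751e+02  2.65555e+02 -8.70000e-02] cost 0.591 mask True True spot resid [array([5.4, 0.3])]
red pose [5.59455e+02 3.77303e+02 7.30000e-02] cost 6.98 mask False True spot resid []
green pose [ 4.54756e+02  2.63448e+02 -5.20000e-02] cost 0.704 mask True True spot resid [array([-4.9, -0.4])]
red pose [5.57285e+02 3.75878e+02 9.30000e-02] cost 0.573 mask True True spot resid []
time: 5.77
tool_pos: [385.0, 187.3, 327.0]
tcp_rot: [-3.141, 0.001, 3.138]
contact_force: [1.1, 0.5, 0.7]
grip_width: 46.0
finger_force: 0.0
time: 6.1
tool_pos: [385.2, 87.9, 326.9]
tcp_rot: [-3.141, 0.001, 3.138]
contact_force: [0.2, 0.9, -0.3]
grip_width: 46.2
finger_force: 0.0
time: 6.52
tool_pos: [385.3, 0.8, 326.7]
tcp_rot: [3.141, 0.0, 3.14]
contact_force: [0.0, 0.0, 0.1]
grip_width: 45.7
finger_force: 0.0
```

View pics/w3.png

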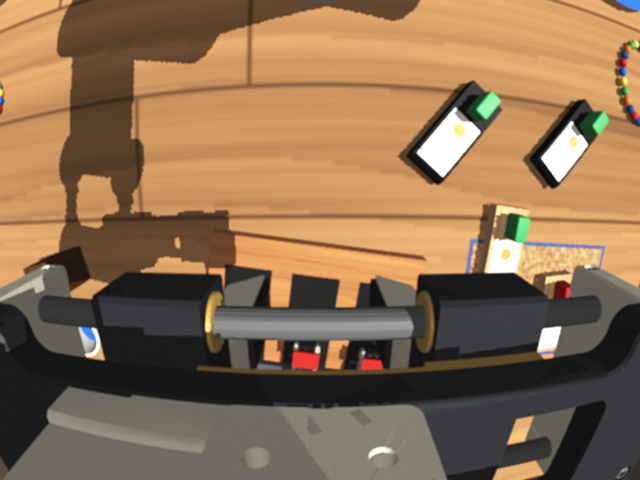

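```bash
python3 - <<'E'
from h import *
a=cv2.imread('pics/w3.png')[215:300,195:445]; a=cv2.resize(a,None,fx=3.2,fy=3.2,interpolation=cv2.INTER_CUBIC)
p=cap('scene'); b=p['frame'][220:365,235:395,::-1]; b=cv2.resize(b,None,fx=2.2,fy=2.2,interpolation=cv2.INTER_CUBIC)
o=np.zeros((600,800,3),np.uint8); o[:a.shape[0],:a.shape[1]]=a[:,:800]; o[275:275+b.shape[0],:b.shape[1]]=b[:325]
cv2.imwrite('pics/c1.png',o)
E
```

```text
(no output)
```

View pics/c1.png

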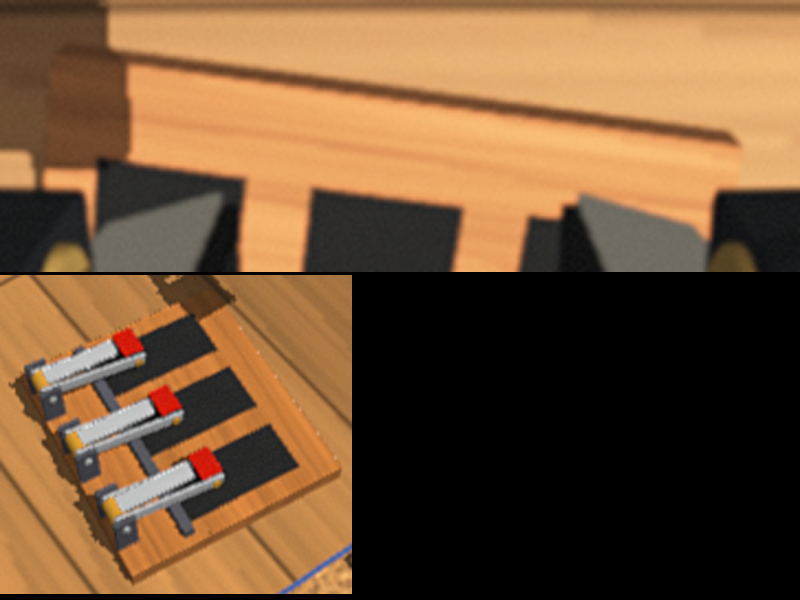

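```bash
python3 - <<'E'
from h import *
p=cap('wrist')
A=pix2w(p,(210.6,234.4),25,True); B=pix2w(p,(426.3,260.6),25,True)
print(A,B,np.linalg.norm(A-B)); d=(B-A)/np.linalg.norm(B-A); yaw=np.arctan2(-d[0],d[1])
M=(A+B)/2; n=np.array([np.cos(yaw),np.sin(yaw)]); c=M[:2]+130*n; print('jig',c,yaw)
s=cap('scene')
C=pix2w(s,(389.5,308.6),25,False);D=pix2w(s,(294,355),25,False);print(C,D,np.linalg.norm(C-D),np.arctan2(*(D-C)[1::-1]))
l=np.array([-n[1],n[0]])
print('scene corner pred',w2pix(s,[*(c-130*n+145*l),25]),w2pix(s,[*(c+130*n+145*l),25]))
for y in(90,0,-90): print(y,c-65*n+y*l, 'roller', c+7*n+y*l)
E
```

```text
[ 426.5912523  -139.10677629   25.        ] [461.89633492 145.57070718  25.        ] 286.85835957545197
jig [573.25545256 -12.76778003] -0.1233878143247255
[466.90797511 147.56643053  25.        ] [717.60052617 105.54326139  25.        ] 254.1902868041338 -0.1660841860789877
scene corner pred [390.88103225 307.399508  ] [295.5226637  358.81308946]
90 [519.82636995  84.5478566 ] roller [591.27898106  75.6864591 ]
0 [508.74962308  -4.76790729] roller [580.20223419 -13.62930479]
-90 [497.67287622 -94.08367118] roller [ 569.12548733 -102.94506867]
```

Jig pose is about (574,-12), yaw -0.125, and the scene corners agree. Now closing in on the green board.

```bash
python3 -m handwheel '0 1 0.3 0 0 0 0;0 1 0.3 0 0 0 0;0 1 0.3 0 0 0 0;0 1 0.3 0 0 0 0' && python3 -m handwheel '0 1 0.5 0 0 0 0;0 1 0.5 0 0 0 0;0 1 0.5 0 0 0 0;0 1 0.5 0 0 0 0' && python3 -m handwheel '0.2 0.67 0.5 0 0 0.022 0;0.2 0.67 0.5 0 0 0.022 0;0.2 0.67 0.5 0 0 0.022 0;0.2 0.67 0.5 0 0 0.022 0;0.2 0.67 0.5 0 0 0.022 0'
python3 - <<'E'
from h import *
p=cap('wrist','w4')
g=fit_board(p,'green',(456,264,-.07))
f=p['frame'].copy()
for pts in (box(*g,0,-45,36,20,22,56),box(*g,0,0,140,56,0,22)):
    for w in pts: cv2.circle(f,tuple(int(v) for v in w2pix(p,w,True)),2,(255,0,255),-1)
cv2.imwrite('pics/w4b.png',f[:,:,::-1])
E
```

```text
time: 7.05
tool_pos: [383.8, 104.0, 295.5]
tcp_rot: [3.14, -0.002, -3.136]
contact_force: [0.6, -0.7, -0.1]
grip_width: 45.8
finger_force: 0.0
time: 7.38
tool_pos: [383.4, 203.5, 244.4]
tcp_rot: [3.141, -0.004, -3.137]
contact_force: [-1.5, -1.3, 0.2]
grip_width: 46.1
finger_force: 0.0
time: 7.8
tool_pos: [365.3, 266.9, 197.3]
tcp_rot: [-3.141, 0.001, 3.074]
contact_force: [0.1, 0.6, 0.7]
grip_width: 46.0
finger_force: 0.0
green pose [ 4.58576e+02  2.65476e+02 -9.30000e-02] cost 1.216 mask True True spot resid [array([31.6, -0.8])]
```

View pics/w4b.png

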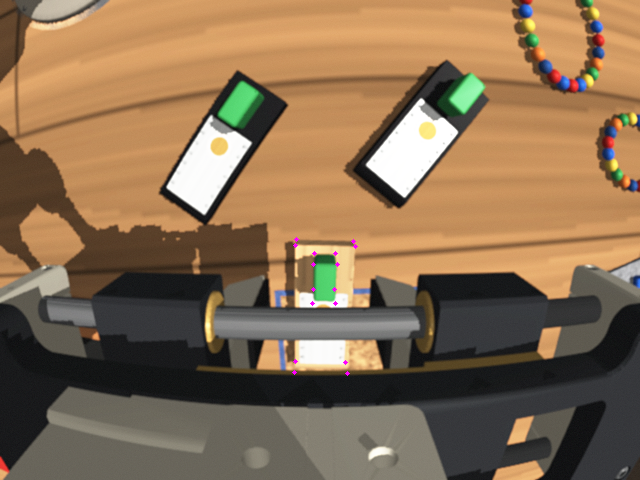

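The overlay lies on the green board's handle (325,278) and its corners, so I'll grasp it.

```bash
python3 -m handwheel '-0.48 0.06 1 0 0 0.008 0;-0.48 0.06 1 0 0 0.008 0;-0.48 0.06 1 0 0 0.008 0;-0.48 0.06 1 0 0 0.008 0' && python3 -m handwheel '0 0 0.4 0 0 0 0;0 0 0.69 0 0 0 0;0 0 0.69 0 0 0 0;0 0 0.69 0 0 0 0;0 0 0.69 0 0 0 -1;0 0 0.69 0 0 0 -1;0 0 0.69 0 0 0 -1;0 0 0.69 0 0 0 -1' && python3 -m handwheel '0 0 -0.03 0 0 0 -1;0 0 -0.03 0 0 0 -1;0 0 -0.03 0 0 0 -1;0 0 -0.5 0 0 0 -1;0 0 -0.8 0 0 0 -1;0 0 -0.8 0 0 0 -1;0 0 -0.8 0 0 0 -1'
python3 - <<'E'
from h import *
p=cap('wrist','w5');s=cap('side','s5')
a=p['frame'][150:420,150:500]; b=s['frame'][120:330,180:480]
a=cv2.resize(a,(400,309)); b=cv2.resize(b,(400,280))
cv2.imwrite('pics/c5.png',np.vstack([a,b])[:,:,::-1])
print(bot.get_obs()['tool_pos'],bot.get_obs()['tcp_rot'])
E
```

```text
time: 8.28
tool_pos: [413.6, 267.7, 93.0]
tcp_rot: [-3.138, -0.005, 3.045]
contact_force: [-0.6, -0.4, -0.3]
grip_width: 45.9
finger_force: 0.0
time: 8.95
tool_pos: [414.1, 270.1, 29.3]
tcp_rot: [3.14, 0.003, 3.047]
contact_force: [-1.4, -1.5, 0.1]
grip_width: 24.0
finger_force: 0.4
time: 9.53
tool_pos: [414.4, 270.2, 109.3]
tcp_rot: [3.14, 0.004, 3.047]
contact_force: [0.0, -0.5, -2.6]
grip_width: 20.1
finger_force: 30.0
[412.55692067 269.35751659 106.91292198] [-3.14076645e+00 -1.38117208e-03  3.04734671e+00]
```

View pics/c5.png

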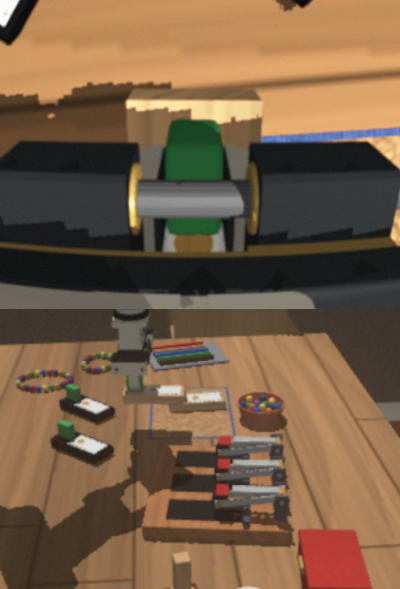

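Green is held. Carrying it to the front of the jig's mid place.

```bash
python3 -m handwheel '-0.19 -0.87 0 0 0 0 -1;-0.19 -0.87 0 0 0 0 -1;-0.19 -0.87 0 0 0 0 -1;-0.19 -0.87 0 0 0 0 -1' && python3 -m handwheel '-0.19 -0.87 0 0 0 0 -1;-0.19 -0.87 0 0 0 0 -1;-0.19 -0.87 0 0 0 0 -1;-0.19 -0.87 0 0 0 0 -1' && python3 -m handwheel '-0.2 -0.87 0 0 0 0.01 -1;-0.2 -0.87 0 0 0 0.01 -1;-0.2 -0.87 0 0 0 0.01 -1;-0.2 -0.87 0 0 0 0.01 -1;-0.2 -0.87 0 0 0 0.01 -1;-0.2 -0.87 0 0 0 0.01 -1'
python3 - <<'E'
from h import *
p=cap('scene','s6');b=p['frame'][200:370,220:440,::-1]; cv2.imwrite('pics/c6.png',cv2.resize(b,None,fx=3,fy=3,interpolation=cv2.INTER_CUBIC))
o=bot.get_obs();print(o['tool_pos'],o['tcp_rot'],o['contact_force'])
E
```

```text
time: 9.97
tool_pos: [423.3, 179.1, 106.3]
tcp_rot: [-3.14, -0.003, 3.044]
contact_force: [0.6, 0.4, -2.9]
grip_width: 20.1
finger_force: 30.0
time: 10.3
tool_pos: [434.7, 91.8, 106.9]
tcp_rot: [-3.142, -0.002, 3.044]
contact_force: [0.3, -0.0, -2.8]
grip_width: 19.8
finger_force: 30.0
time: 10.8
tool_pos: [446.0, 6.3, 107.4]
tcp_rot: [3.141, -0.001, 3.018]
contact_force: [-0.0, 0.3, -1.9]
grip_width: 20.1
finger_force: 30.0
[446.11086302   6.26360438 107.46939576] [ 3.14111283e+00 -8.44980550e-04  3.01807652e+00] [ 0.25110292  0.27316234 -1.74300271]
```

View pics/c6.png

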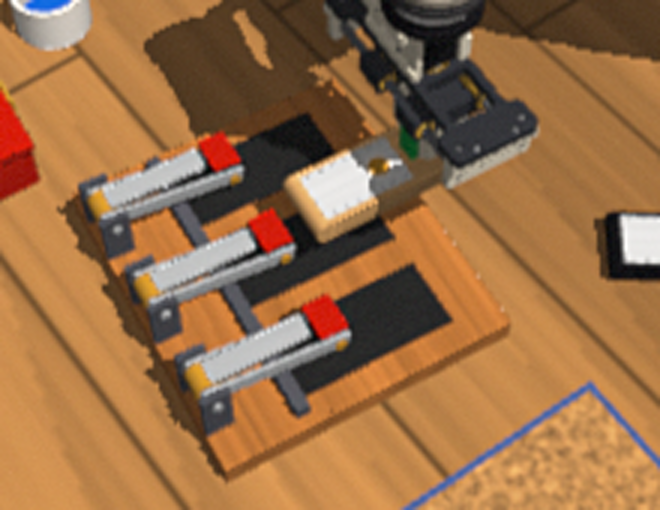

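```bash
python3 -m handwheel '0 -0.015 0.48 0 0 0 -1;0 -0.015 0.48 0 0 0 -1;0 -0.015 0.48 0 0 0 -1;0 -0.015 0.48 0 0 0 -1;0 -0.015 0.5 0 0 0 -1;0 -0.015 0.5 0 0 0 -1'; for i in 1; do python3 -m handwheel '0 0 0.02 0 0 0 -1;0 0 0.02 0 0 0 -1'; python3 -m handwheel '0 0 0.02 0 0 0 -1;0 0 0.02 0 0 0 -1'; done
```

```text
time: 11.35
tool_pos: [447.0, 3.1, 58.7]
tcp_rot: [-3.142, 0.002, 3.016]
contact_force: [0.8, 0.8, -2.9]
grip_width: 19.9
finger_force: 30.0
time: 11.52
tool_pos: [446.5, 2.9, 56.1]
tcp_rot: [-3.142, 0.001, 3.016]
contact_force: [-0.3, 0.1, -1.6]
grip_width: 19.7
finger_force: 30.0
time: 11.68
tool_pos: [446.7, 2.8, 54.9]
tcp_rot: [-3.142, 0.001, 3.016]
contact_force: [-4.3, 1.3, 10.1]
grip_width: 20.0
finger_force: 30.0
```

```bash
python3 -m handwheel '0 0 -0.01 0 0 0 -1;-0.1 0.01 -0.01 0 0 0 -1;-0.2 0.02 -0.01 0 0 0 -1;-0.3 0.02 -0.01 0 0 0 -1;-0.4 0.02 -0.01 0 0 0 -1;-0.48 0.02 -0.01 0 0 0 -1;-0.55 0.02 -0.01 0 0 0 -1;-0.55 0.02 -0.01 0 0 0 -1'; python3 -m handwheel '-0.02 0 0 0 0 0 -1;-0.04 0 0 0 0 0 -1;-0.04 0 0 0 0 0 -1'; python3 -m handwheel '-0.02 0 0 0 0 0 -1;-0.03 0 0 0 0 0 -1;-0.03 0 0 0 0 0 -1';  python3 -m handwheel '-0.02 0 0 0 0 0 -1;-0.02 0 0 0 0 0 -1;-0.02 0 0 0 0 0 -1'
```

```text
time: 12.35
tool_pos: [500.9, -2.5, 54.8]
tcp_rot: [-3.141, -0.002, 3.015]
contact_force: [-1.6, -2.3, 3.5]
grip_width: 19.8
finger_force: 30.0
time: 12.6
tool_pos: [503.2, -2.7, 54.8]
tcp_rot: [-3.141, -0.004, 3.016]
contact_force: [-7.3, -1.9, 6.7]
grip_width: 19.6
finger_force: 30.0
time: 12.85
tool_pos: [506.0, -3.0, 54.8]
tcp_rot: [-3.141, -0.004, 3.016]
contact_force: [-7.2, -1.9, 6.2]
grip_width: 19.6
finger_force: 30.0
time: 13.1
tool_pos: [508.1, -3.2, 54.8]
tcp_rot: [-3.141, -0.004, 3.016]
contact_force: [-7.7, -1.3, 5.4]
grip_width: 19.6
finger_force: 30.0
```

```bash
for i in 1; do python3 -m handwheel '-0.02 0 0 0 0 0 -1;-0.02 0 0 0 0 0 -1;-0.02 0 0 0 0 0 -1'; python3 -m handwheel '-0.02 0 0 0 0 0 -1;-0.02 0 0 0 0 0 -1;-0.02 0 0 0 0 0 -1';  python3 -m handwheel '-0.02 0 0 0 0 0 -1;-0.02 0 0 0 0 0 -1;-0.02 0 0 0 0 0 -1'; done
```

```text
time: 13.35
tool_pos: [508.1, -3.2, 54.8]
tcp_rot: [-3.141, -0.008, 3.016]
contact_force: [-14.9, -2.3, 11.6]
grip_width: 19.9
finger_force: 30.0
time: 13.6
tool_pos: [508.2, -3.2, 54.7]
tcp_rot: [-3.141, -0.012, 3.016]
contact_force: [-21.7, -1.0, 18.3]
grip_width: 19.6
finger_force: 30.0
time: 13.85
tool_pos: [508.5, -3.2, 54.6]
tcp_rot: [-3.141, -0.016, 3.016]
contact_force: [-25.5, -1.9, 21.7]
grip_width: 19.9
finger_force: 30.0
```

Green meets the stop. I'll release it, lift, and go look at the red board.

```bash
python3 -m handwheel '0.04 0 0 0 0 0 -1;0.04 0 0 0 0 0 -1;0.04 0 0 0 0 0 0;0.04 0 0 0 0 0 0;0.04 0 0 0 0 0 0;0.04 0 0 0 0 0 0;0.04 0 0 0 0 0 0' && python3 -m handwheel '0.04 0 -0.4 0 0 0 0;0.04 0 -0.8 0 0 0 0;0.04 0 -1 0 0 0 0;0.04 0 -1 0 0 0 0' && python3 -m handwheel '0.2 0.95 -0.4 0 0 0 0;0.2 0.95 -0.4 0 0 0 0;0.2 0.95 -0.4 0 0 0 0;0.2 0.95 -0.4 0 0 0 0' && python3 -m handwheel '0.2 0.95 0 0 0 0.03 0;0.2 0.95 0 0 0 -0.03 0;0.2 0.95 0 0 0 -0.03 0;0.2 0.95 0 0 0 -0.03 0'&& python3 -m handwheel '0 0.95 0 0 0 -0.03 0;0 0.95 0 0 0 -0.03 0;0 0.95 0 0 0 -0.03 0;0 0.95 0 0 0 -0.03 0;0 0.95 0 0 0 -0.03 0;0 0.95 0 0 0 -0.03 0'
python3 - <<'E'
from h import *
p=cap('wrist','w7')
s=cap('scene','s7')
g0=fit_board(s,'red',(557,376,.09),fish=False)
g=fit_board(p,'red',g0)
f=p['frame'].copy()
for pts in (box(*g,0,-45,36,20,22,56),box(*g,0,0,140,56,0,22)):
    for w in pts: cv2.circle(f,tuple(int(v) for v in w2pix(p,w,True)),2,(255,0,255),-1)
c=cv2.resize(s['frame'][200:380,220:440],(550,450))
cv2.imwrite('pics/w7b.png',np.hstack([cv2.resize(f[150:350,280:480],(250,250)),c[:250]])[:,:,::-1])
print(bot.get_obs()['tool_pos'],bot.get_obs()['tcp_rot'])
E
```

```text
time: 14.43
tool_pos: [512.4, -3.4, 54.8]
tcp_rot: [3.142, 0.001, 3.016]
contact_force: [0.3, 0.4, 0.5]
grip_width: 45.0
finger_force: 0.0
time: 14.77
tool_pos: [511.0, -3.2, 159.5]
tcp_rot: [-3.141, 0.01, 3.016]
contact_force: [0.5, 0.2, 0.3]
grip_width: 46.0
finger_force: 0.0
time: 15.1
tool_pos: [500.4, 97.4, 196.0]
tcp_rot: [3.14, 0.003, 3.02]
contact_force: [0.5, -0.5, 0.3]
grip_width: 46.2
finger_force: 0.0
time: 15.43
tool_pos: [491.5, 192.9, 193.5]
tcp_rot: [3.141, -0.001, 3.116]
contact_force: [-0.7, -0.1, -0.0]
grip_width: 45.8
finger_force: 0.0
time: 15.93
tool_pos: [495.3, 283.7, 194.1]
tcp_rot: [-3.14, -0.001, -3.081]
contact_force: [-0.2, -0.3, -0.3]
grip_width: 45.8
finger_force: 0.0
red pose [5.57418e+02 3.75852e+02 9.50000e-02] cost 0.584 mask True True spot resid [array([-6.5, -3.8])]
red pose [5.59046e+02 3.81255e+02 1.20000e-01] cost 2.878 mask True True spot resid []
[495.40686177 284.77227827 194.88958993] [-3.14153063e+00  2.57160121e-04 -3.08001374e+00]
```

View pics/w7b.png

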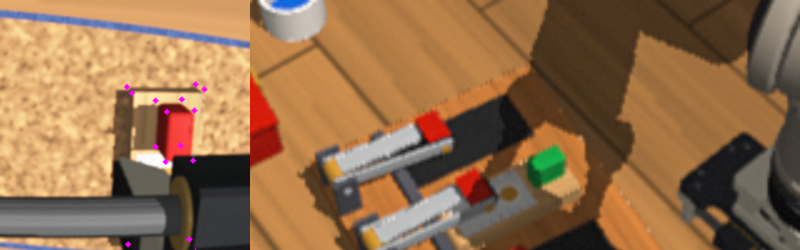

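```bash
python3 -m handwheel '0.4 0.9 0.2 0 0 -0.012 0;0.4 0.9 0.2 0 0 -0.012 0;0.4 0.9 0.2 0 0 -0.012 0;0.4 0.9 0.2 0 0 -0.012 0;0.4 0.9 0.2 0 0 -0.012 0;0.4 0.9 0.2 0 0 -0.012 0'
python3 - <<'E'
from h import *
p=cap('wrist','w8')
g=fit_board(p,'red',(558,378,.1))
f=p['frame'].copy()
for pts in (box(*g,0,-45,36,20,22,56),box(*g,0,0,140,56,0,22)):
    for w in pts: cv2.circle(f,tuple(int(v) for v in w2pix(p,w,True)),2,(255,0,255),-1)
cv2.imwrite('pics/w8b.png',cv2.resize(f[180:400,220:440],(440,440))[:,:,::-1])
o=bot.get_obs();h=np.array([g[0]-45*np.cos(g[2]),g[1]-45*np.sin(g[2])])
T=R.from_euler('xyz',o['tcp_rot']).as_matrix(); print(o['tool_pos'],o['tcp_rot'],'handle',h,'shift',T.T@(np.r_[h,28]-o['tool_pos']),'rz/pi',-(g[2]-(o['tcp_rot'][2]%(2*np.pi)-np.pi))/np.pi)
E
```

```text
time: 16.73
tool_pos: [450.2, 372.2, 175.0]
tcp_rot: [-3.141, 0.001, -3.041]
contact_force: [1.0, -0.4, -0.2]
grip_width: 45.8
finger_force: 0.0
red pose [5.60768e+02 3.77620e+02 5.60000e-02] cost 2.984 mask True True spot resid []
[450.52578589 371.88909079 175.09815994] [ 3.14153122e+00  7.90324302e-04 -3.04279590e+00] handle [515.8385921 375.1012296] shift [-65.19487008  -3.25476593 147.14953131] rz/pi 0.013620517704961893
```

View pics/w8b.png

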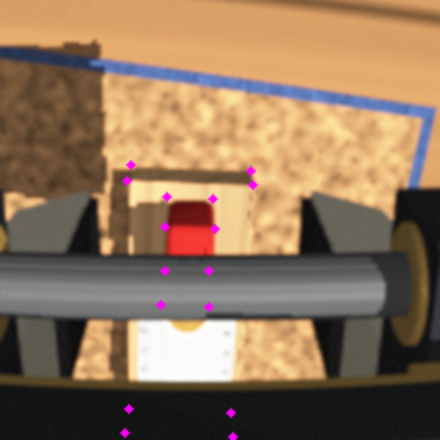

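The overlay sits on the red handle (190,235) within a few mm. Grasping it.

```bash
python3 -m handwheel '-0.66 -0.03 0.9 0 0 0.014 0;-0.66 -0.03 0.9 0 0 0.014 0;-0.66 -0.03 0.9 0 0 0.014 0;-0.66 -0.03 0.9 0 0 0.014 0;-0.66 -0.03 0.9 0 0 0.014 0' && python3 -m handwheel '0 0 0.4 0 0 0 0;0 0 0.57 0 0 0 0;0 0 0.57 0 0 0 -1;0 0 0.57 0 0 0 -1;0 0 0.57 0 0 0 -1;0 0 0.57 0 0 0 -1;0 0 0.57 0 0 0 -1' && python3 -m handwheel '0 0 0 0 0 0 -1;0 0 -0.4 0 0 0 -1;0 0 -0.8 0 0 0 -1;0 0 -0.8 0 0 0 -1;0 0 -0.8 0 0 0 -1'
python3 - <<'E'
from h import *
p=cap('wrist','w9'); s=cap('side','s9')
a=cv2.resize(p['frame'][200:400,220:440],(400,364)); b=cv2.resize(s['frame'][130:310,260:440],(364,364))
cv2.imwrite('pics/c9.png',np.hstack([a,b])[:,:,::-1])
yw=-.125; n=np.array([np.cos(yw),np.sin(yw)]); l=np.array([-n[1],n[0]]); t=np.array([574.5,-11.5])-128*n+90*l
o=bot.get_obs(); T=R.from_euler('xyz',o['tcp_rot']).as_matrix(); print(o['tool_pos'],'tgt',t,'shift',T.T@(np.r_[t,108]-o['tool_pos']),'rz/pi',-(yw-(o['tcp_rot'][2]%(2*np.pi)-np.pi))/np.pi)
E
```

```text
time: 17.3
tool_pos: [515.7, 375.1, 83.4]
tcp_rot: [-3.14, -0.003, -3.087]
contact_force: [-0.9, 0.2, 0.9]
grip_width: 45.7
finger_force: 0.0
time: 17.88
tool_pos: [516.7, 377.0, 30.3]
tcp_rot: [3.14, 0.004, -3.085]
contact_force: [-1.7, -1.8, 6.8]
grip_width: 19.9
finger_force: 29.9
time: 18.3
tool_pos: [517.1, 377.6, 111.4]
tcp_rot: [3.138, 0.006, -3.085]
contact_force: [0.0, -0.2, -3.0]
grip_width: 19.8
finger_force: 30.0
[514.93421008 376.2623593  107.37851   ] tgt [458.7194246   93.75615592] shift [  72.10330557 -278.87482019   -0.437371  ] rz/pi 0.0578012772729368
```

View pics/c9.png

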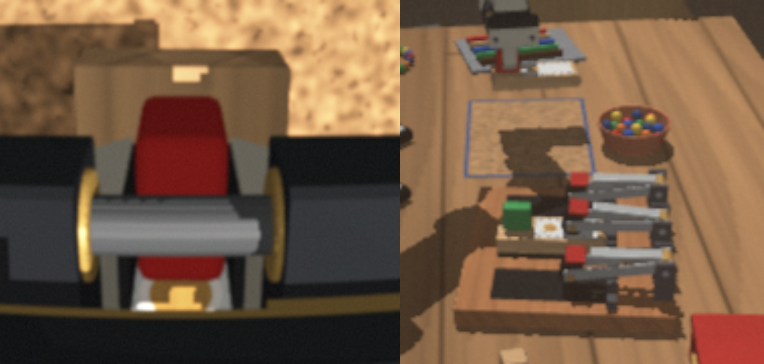

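```bash
python3 -m handwheel '0.4 -0.93 -0.1 0 0 0 -1;0.4 -0.93 -0.1 0 0 0 -1;0.4 -0.93 -0.1 0 0 0 -1;0.4 -0.93 -0.1 0 0 0 -1' && python3 -m handwheel '0.32 -0.93 0 0 0 0 -1;0.32 -0.93 0 0 0 0 -1;0.32 -0.93 0 0 0 0 -1;0.32 -0.93 0 0 0 0 -1' && python3 -m handwheel '0 -0.93 0.1 0 0 0.058 -1;0 -0.93 0.1 0 0 0.058 -1;0 -0.93 0.1 0 0 0.058 -1;0 -0.93 0.1 0 0 0.058 -1;0 -0.93 0.1 0 0 0.058 -1;0 -0.93 0.1 0 0 0.058 -1'
cat >> h.py <<'E'
JY=-.125; JN=np.array([np.cos(JY),np.sin(JY)]); JL=np.array([-JN[1],JN[0]]); JC=np.array([574.5,-11.5])
def tool_shift(xyz,yaw=None):
    o=bot.get_obs(); T=R.from_euler('xyz',o['tcp_rot']).as_matrix(); s=T.T@(np.array(xyz)-o['tool_pos'])/100
    rz=None if yaw is None else -(yaw-(o['tcp_rot'][2]%(2*np.pi)-np.pi))/np.pi
    print('at',np.round(o['tool_pos'],1),np.round(o['tcp_rot'],3),'F',np.round(o['contact_force'],1),'shift/100',np.round(s,3),'rz',rz)
def jig(x,y): return JC+x*JN+y*JL
E
python3 -c "
from h import *
tool_shift([*jig(-128,90),57],JY)"
```

```text
time: 18.73
tool_pos: [478.3, 277.6, 116.3]
tcp_rot: [-3.139, -0.005, -3.087]
contact_force: [0.9, 0.9, -2.5]
grip_width: 20.1
finger_force: 30.0
time: 19.07
tool_pos: [452.3, 184.1, 116.4]
tcp_rot: [-3.14, -0.004, -3.088]
contact_force: [-0.3, -0.0, -1.9]
grip_width: 19.6
finger_force: 30.0
time: 19.57
tool_pos: [459.6, 95.2, 107.4]
tcp_rot: [3.141, -0.0, 3.017]
contact_force: [-0.3, -0.0, -2.1]
grip_width: 20.0
finger_force: 30.0
at [459.6  95.2 107.4] [ 3.141 -0.     3.017] F [-0.3 -0.  -2.1] shift/100 [ 0.007 -0.015  0.504] rz 0.0001463253596338613
```

```bash
python3 -m handwheel '0 -0.01 0.48 0 0 0 -1;0 -0.01 0.48 0 0 0 -1;0 -0.01 0.48 0 0 0 -1;0 -0.01 0.48 0 0 0 -1;0 -0.01 0.5 0 0 0 -1;0 -0.01 0.5 0 0 0 -1'; python3 -m handwheel '0 0 0.02 0 0 0 -1;0 0 0.02 0 0 0 -1'; python3 -m handwheel '0 0 0.015 0 0 0 -1;0 0 0.015 0 0 0 -1'
```

```text
time: 20.07
tool_pos: [460.0, 93.3, 58.7]
tcp_rot: [3.141, 0.002, 3.016]
contact_force: [0.1, -0.3, -1.4]
grip_width: 20.2
finger_force: 30.0
time: 20.23
tool_pos: [459.6, 93.0, 56.2]
tcp_rot: [3.141, 0.001, 3.016]
contact_force: [0.5, 1.2, -2.6]
grip_width: 20.1
finger_force: 30.0
time: 20.4
tool_pos: [459.7, 92.9, 55.3]
tcp_rot: [3.141, 0.001, 3.016]
contact_force: [-3.0, -0.2, 8.4]
grip_width: 19.5
finger_force: 30.0
```

```bash
python3 -m handwheel '0 0 -0.01 0 0 0 -1;-0.1 0 -0.01 0 0 0 -1;-0.2 0 -0.01 0 0 0 -1;-0.3 0 -0.01 0 0 0 -1;-0.4 0 -0.01 0 0 0 -1;-0.48 0 -0.01 0 0 0 -1;-0.55 0 -0.01 0 0 0 -1;-0.55 0 -0.01 0 0 0 -1'; for i in 1; do python3 -m handwheel '-0.02 0 0 0 0 0 -1;-0.04 0 0 0 0 0 -1;-0.04 0 0 0 0 0 -1'; python3 -m handwheel '-0.02 0 0 0 0 0 -1;-0.03 0 0 0 0 0 -1;-0.03 0 0 0 0 0 -1';  python3 -m handwheel '-0.02 0 0 0 0 0 -1;-0.02 0 0 0 0 0 -1;-0.02 0 0 0 0 0 -1'; done
```

```text
time: 21.07
tool_pos: [513.8, 85.7, 55.3]
tcp_rot: [-3.141, -0.001, 3.015]
contact_force: [-2.0, -1.3, 4.0]
grip_width: 19.5
finger_force: 30.0
time: 21.32
tool_pos: [516.1, 85.5, 55.3]
tcp_rot: [-3.141, -0.003, 3.016]
contact_force: [-6.2, -0.5, 6.1]
grip_width: 19.9
finger_force: 30.0
time: 21.57
tool_pos: [518.9, 85.0, 55.3]
tcp_rot: [-3.141, -0.004, 3.016]
contact_force: [-7.1, -1.1, 5.1]
grip_width: 19.7
finger_force: 30.0
time: 21.82
tool_pos: [520.5, 84.8, 55.3]
tcp_rot: [-3.141, -0.004, 3.016]
contact_force: [-8.8, -0.1, 7.0]
grip_width: 19.5
finger_force: 30.0
```

```bash
for i in 1; do python3 -m handwheel '-0.02 0 0 0 0 0 -1;-0.02 0 0 0 0 0 -1;-0.02 0 0 0 0 0 -1'; python3 -m handwheel '-0.02 0 0 0 0 0 -1;-0.02 0 0 0 0 0 -1;-0.02 0 0 0 0 0 -1';  python3 -m handwheel '-0.01 0 0 0 0 0 -1;-0.01 0 0 0 0 0 -1;-0.01 0 0 0 0 0 -1'; done
```

```text
time: 22.07
tool_pos: [520.5, 84.8, 55.3]
tcp_rot: [-3.141, -0.008, 3.016]
contact_force: [-15.7, 0.1, 12.2]
grip_width: 19.6
finger_force: 30.0
time: 22.32
tool_pos: [520.7, 84.8, 55.2]
tcp_rot: [-3.14, -0.012, 3.016]
contact_force: [-21.1, 0.7, 16.5]
grip_width: 19.8
finger_force: 30.0
time: 22.57
tool_pos: [520.7, 84.8, 55.2]
tcp_rot: [-3.14, -0.014, 3.016]
contact_force: [-24.3, 0.4, 19.3]
grip_width: 19.6
finger_force: 30.0
```

Both boards are home. Now to the dauber.

```bash
python3 -m handwheel '0.04 0 0 0 0 0 -1;0.04 0 0 0 0 0 -1;0.04 0 0 0 0 0 0;0.04 0 0 0 0 0 0;0.04 0 0 0 0 0 0;0.04 0 0 0 0 0 0;0.04 0 0 0 0 0 0' && python3 -m handwheel '0.04 0 -0.4 0 0 0 0;0.04 0 -0.8 0 0 0 0;0.04 0 -1 0 0 0 0;0.04 0 -1 0 0 0 0' && python3 -m handwheel '0.3 -1 -1 0 0 0 0;0.3 -1 -1 0 0 0 0;0.3 -1 -1 0 0 0 0;0.3 -1 -1 0 0 0 0' && python3 -m handwheel '0.3 -1 0 0 0 0 0;0.3 -1 0 0 0 0 0;0.3 -1 0 0 0 0 0;0.3 -1 0 0 0 0 0'&& python3 -m handwheel '0.3 -1 0 0 0 0 0;0.3 -1 0 0 0 0 0;0.3 -1 0 0 0 0 0;0.3 -1 0 0 0 0 0' && python3 -m handwheel '0.3 -1 0 0 0 0 0;0.3 -1 0 0 0 0 0;0.3 -1 0 0 0 0 0;0.3 -1 0 0 0 0 0;0.3 -1 0 0 0 0 0;0.3 -1 0 0 0 0 0'
python3 - <<'E'
from h import *
p=cap('wrist','w10'); s=cap('scene','s10'); q=cap('side','d10')
for c,f,nm in((p,True,'wrist'),(s,False,'scene'),(q,False,'side')):
    for t,z in(('dauber',128),('stand',44),('pot',25)):
        for d in viewer.cut_out(t,c)[:2]:
            r=cv2.minAreaRect(np.argwhere(d['pixels'])[:,::-1].astype(np.float32))
            print(nm,t,round(d['score'],2),np.round(d['centre']),np.round(pix2w(c,d['centre'],z,f)),r)
o=bot.get_obs();print(o['tool_pos'],o['tcp_rot'])
print(w2pix(p,(486,-391,162),True),w2pix(s,(486,-391,162)))
a=cv2.resize(s['frame'][130:350,200:420],(440,440)); b=cv2.resize(p['frame'][150:420,100:460],(360,270)); b=np.vstack([b,np.zeros((170,360,3),np.uint8)])
cv2.imwrite('pics/c10.png',np.hstack([a,b])[:,:,::-1])
E
```

```text
time: 23.15
tool_pos: [524.2, 84.8, 55.3]
tcp_rot: [3.141, 0.001, 3.016]
contact_force: [-0.0, -0.4, 0.4]
grip_width: 44.8
finger_force: 0.0
time: 23.48
tool_pos: [522.8, 85.4, 160.2]
tcp_rot: [3.14, 0.01, 3.016]
contact_force: [0.1, 0.2, 0.5]
grip_width: 46.1
finger_force: 0.0
time: 23.82
tool_pos: [477.4, -12.5, 257.8]
tcp_rot: [-3.14, 0.003, 3.015]
contact_force: [0.6, 0.2, 1.2]
grip_width: 45.8
finger_force: 0.0
time: 24.15
tool_pos: [433.7, -108.8, 254.7]
tcp_rot: [-3.14, -0.001, 3.012]
contact_force: [1.1, -0.2, 0.0]
grip_width: 45.9
finger_force: 0.0
time: 24.48
tool_pos: [391.9, -203.7, 254.5]
tcp_rot: [-3.141, -0.001, 3.012]
contact_force: [-0.3, -0.3, 0.7]
grip_width: 45.9
finger_force: 0.0
time: 24.98
tool_pos: [351.2, -295.4, 254.7]
tcp_rot: [3.14, -0.0, 3.016]
contact_force: [-0.5, 0.5, -0.4]
grip_width: 45.9
finger_force: 0.0
wrist stand 0.64 [268. 352.] [ 502. -372.   44.] ((267.9512023925781, 354.4390563964844), (16.123003005981445, 30.47910499572754), 6.340191841125488)
wrist stand 0.52 [552. 330.] [535. -10.  44.] ((552.4531860351562, 321.42132568359375), (26.169582
[... 487 characters left out ...]
46484375, 279.70989990234375), (24.708593368530273, 56.062530517578125), 64.98310852050781)
side dauber 0.76 [318. 326.] [ 483. -413.  128.] ((317.0, 322.5), (41.0, 22.0), 90.0)
side stand 0.78 [315. 361.] [ 477. -414.   44.] ((317.7188415527344, 354.1488342285156), (54.54317855834961, 37.375640869140625), 79.2156982421875)
side pot 0.57 [363. 346.] [ 576. -364.   25.] ((367.0, 349.5), (43.0, 36.0), 90.0)
side pot 0.31 [329. 225.] [544. 114.  25.] ((335.6266174316406, 227.889892578125), (49.5228385925293, 21.21259880065918), 20.376436233520508)
[ 350.70523412 -296.48699244  255.25754244] [-3.14153742e+00  1.47049184e-04  3.01600508e+00]
[228.14174565 406.75603745] [255.90883026 147.39485041]
```

View pics/c10.png

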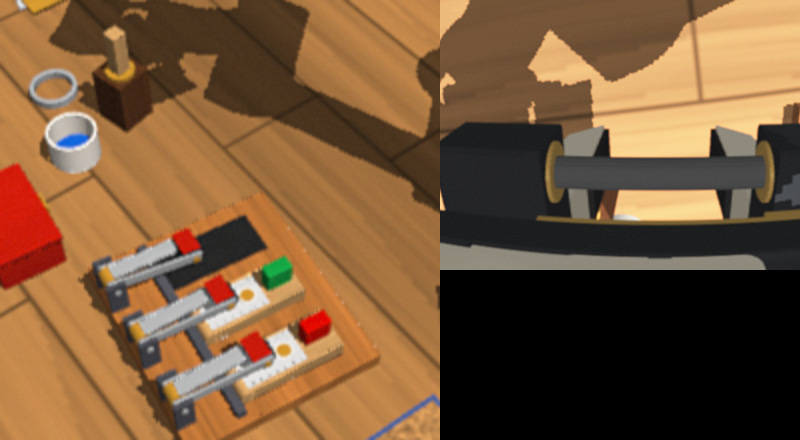

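Both boards are seated under their rollers (green spot (247,296), red spot (285,350) in the crop). The dauber is at (116,45), out of the wrist camera's view, so I'll move above it.

```bash
python3 -m handwheel '-0.68 -0.4 -0.35 0 0 0 0;-0.68 -0.4 -0.35 0 0 0 0;-0.68 -0.4 -0.35 0 0 0 0' && python3 -m handwheel '-0.67 -0.39 0 0 0 -0.04 0;-0.67 -0.39 0 0 0 -0.04 0;-0.67 -0.39 0 0 0 -0.04 0;-0.67 -0.39 0 0 0 -0.04 0;-0.67 -0.39 0 0 0 -0.04 0'
python3 - <<'E'
from h import *
p=cap('wrist','w11'); 
print(bot.get_obs()['tool_pos'], w2pix(p,(486,-391,162),True))
cv2.imwrite('pics/c11.png',cv2.resize(p['frame'][180:380,200:440],(720,600),interpolation=cv2.INTER_CUBIC)[:,:,::-1])
E
```

```text
time: 25.83
tool_pos: [417.2, -348.6, 292.4]
tcp_rot: [-3.137, 0.006, 3.016]
contact_force: [-1.4, 0.3, 0.5]
grip_width: 46.2
finger_force: 0.0
time: 26.25
tool_pos: [474.4, -391.6, 289.7]
tcp_rot: [3.141, -0.001, 3.141]
contact_force: [0.1, -0.0, 1.2]
grip_width: 45.9
finger_force: 0.0
[ 474.1452968  -391.40706168  290.40393721] [318.61141908 247.90548789]
```

View pics/c11.png

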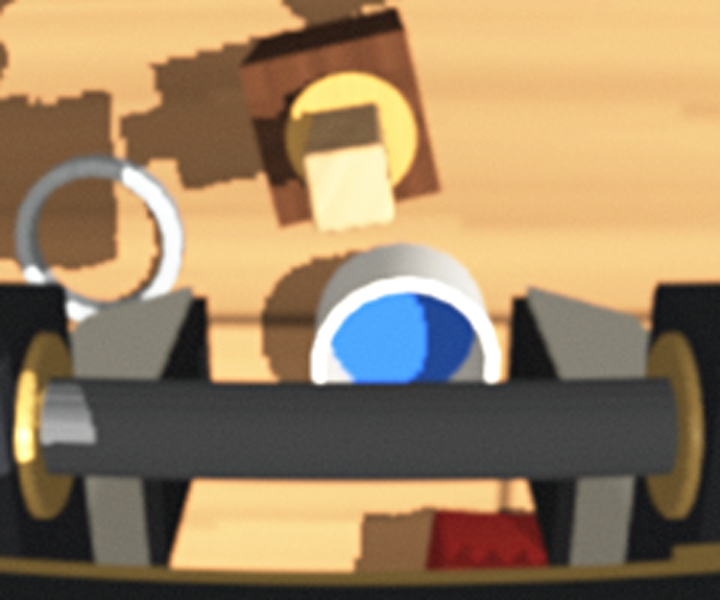

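```bash
cat >> h.py <<'E'
def c11(x,y): return (200+x/3,180+y/3)
E
python3 - <<'E'
from h import *
p=cap('wrist')
q=[pix2w(p,c11(*c),162,True)[:2] for c in((305,152),(387,142),(395,222),(318,230))]
print('handle',np.round(q,1).tolist(),np.mean(q,0))
q=[pix2w(p,c11(*c),88,True)[:2] for c in((242,65),(405,28),(438,188),(280,226))]
print('stand',np.round(q,1).tolist(),np.mean(q,0),[np.linalg.norm(q[i]-q[i-1]) for i in range(4)], np.arctan2(-(q[1]-q[0])[0],(q[1]-q[0])[1]),np.arctan2(-(q[2]-q[3])[0],(q[2]-q[3])[1]))
q=[pix2w(p,c11(*c),50,True)[:2] for c in((313,371),(500,371),(406,278))]
print('pot',np.round(q,1).tolist(), (q[0]+q[1])/2, q[2]+[36,0])
q=[pix2w(p,c11(*c),81,True)[:2] for c in((287,130),(418,130),(352,71))]
print('collar(94)',np.round([pix2w(p,c11(*c),94,True)[:2] for c in((287,135),(418,135),(352,71))],1).tolist())
E
```

```text
handle [[472.0, -404.3], [469.3, -382.7], [491.1, -380.4], [493.4, -401.1]] [ 481.44594756 -392.12789377]
stand [[459.3, -428.2], [447.3, -375.1], [500.8, -363.5], [514.1, -416.6]] [ 480.35774162 -395.83779688] [np.float64(55.976971618034554), np.float64(54.49721416946585), np.float64(54.783062963419816), np.float64(54.67937418957424)] 0.2229370074560544 0.2447372689255327
pot [[584.1, -407.7], [584.5, -334.7], [545.7, -372.1]] [ 584.3154752  -371.17930186] [ 581.71498476 -372.0770669 ]
collar(94) [[481.5, -413.3], [481.5, -370.8], [460.5, -392.2]]
```

Handle centre is (481.4,-392.1), yaw about 0.12 and side 21.6 mm. The stand is at (480,-396) and the pot at (583,-371.5), with sizes that agree. Grasping the dauber.

```bash
python3 -m handwheel '-0.073 -0.007 0.9 0 0 -0.038 0;-0.073 -0.007 0.9 0 0 -0.038 0;-0.073 -0.007 0.9 0 0 -0.038 0;-0.073 -0.007 0.9 0 0 -0.038 0;-0.073 -0.007 0.9 0 0 -0.038 0' && python3 -m handwheel '0 0 0.4 0 0 0 0;0 0 0.83 0 0 0 0;0 0 0.83 0 0 0 0;0 0 0.83 0 0 0 0' && python3 -c "
from h import *
tool_shift([481.5,-392.1,117],.12)" && python3 -m handwheel '0 0 0 0 0 0 -1;0 0 0 0 0 0 -1;0 0 0 0 0 0 -1;0 0 0 0 0 0 -1;0 0 0 0 0 0 -1;0 0 0 0 0 0 -1'&& python3 -c "
from h import *
tool_shift([481.5,-392.1,117],.12)"
```

```text
time: 26.77
tool_pos: [482.1, -392.9, 202.4]
tcp_rot: [-3.14, 0.001, -3.023]
contact_force: [-1.0, 0.3, 0.4]
grip_width: 45.9
finger_force: 0.0
time: 27.1
tool_pos: [481.9, -392.6, 118.3]
tcp_rot: [3.141, -0.001, -3.023]
contact_force: [0.2, 0.3, 0.7]
grip_width: 45.9
finger_force: 0.0
at [ 481.9 -392.6  118.3] [ 3.141e+00 -1.000e-03 -3.023e+00] F [0.2 0.3 0.7] shift/100 [0.003 0.006 0.013] rz -0.00033133164974539673
time: 27.6
tool_pos: [482.7, -393.2, 119.1]
tcp_rot: [-3.139, 0.002, -3.022]
contact_force: [0.5, 0.4, 6.5]
grip_width: 21.9
finger_force: 30.0
at [ 482.7 -393.2  119.1] [-3.139e+00  2.000e-03 -3.022e+00] F [0.5 0.4 6.5] shift/100 [0.01  0.013 0.021] rz -0.00018944391298065638
```

```bash
python3 -m handwheel '0 0 -0.3 0 0 0 -1;0 0 -0.7 0 0 0 -1;0 0 -1 0 0 0 -1;0 0 -1 0 0 0 -1;0 0 -1 0 0 0 -1' && python3 -c "
from h import *
tool_shift([583,-371.5,118])
p=cap('wrist','w12');s=cap('side','s12')
a=cv2.resize(p['frame'][180:400,200:440],(400,367)); b=cv2.resize(s['frame'][200:420,240:460],(367,367))
cv2.imwrite('pics/c12.png',np.hstack([a,b])[:,:,::-1])"
```

```text
time: 28.02
tool_pos: [482.6, -393.1, 219.6]
tcp_rot: [-3.138, 0.003, -3.022]
contact_force: [-0.4, -0.6, -2.4]
grip_width: 21.8
finger_force: 30.0
at [ 482.6 -393.1  219.6] [-3.138e+00  3.000e-03 -3.022e+00] F [-0.4 -0.6 -2.4] shift/100 [-1.019  0.099  1.018] rz None
```

View pics/c12.png

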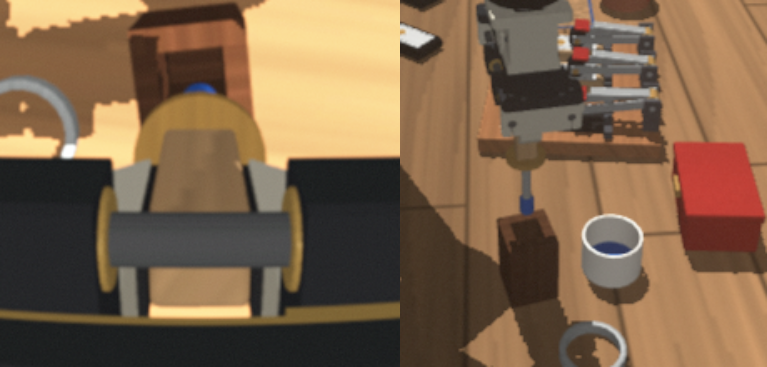

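The dauber hangs straight in the gripper, its blue tip above the stand's well. Dipping it.

```bash
python3 -m handwheel '-1 0.1 0 0 0 0 -1;-1 0.1 0 0 0 0 -1;-1 0.1 0 0 0 0 -1;-1 0.1 0 0 0 0 -1;-1 0.1 0 0 0 0 -1' && python3 -m handwheel '-0.01 0 0.3 0 0 0 -1;-0.01 0 0.6 0 0 0 -1;-0.01 0 0.95 0 0 0 -1;-0.01 0 0.95 0 0 0 -1;-0.01 0 0.95 0 0 0 -1' && python3 -m handwheel '0 0 0.03 0 0 0 -1;0 0 0.03 0 0 0 -1'&& python3 -m handwheel '0 0 0.03 0 0 0 -1;0 0 0.03 0 0 0 -1'
```

```text
time: 28.53
tool_pos: [580.0, -369.7, 214.4]
tcp_rot: [3.139, -0.003, -3.021]
contact_force: [-0.4, 0.7, -0.2]
grip_width: 21.9
finger_force: 30.0
time: 28.95
tool_pos: [579.1, -370.5, 120.9]
tcp_rot: [3.138, -0.003, -3.023]
contact_force: [-0.2, 0.3, -0.2]
grip_width: 21.8
finger_force: 30.0
time: 29.12
tool_pos: [581.3, -371.3, 121.1]
tcp_rot: [-3.14, 0.002, -3.023]
contact_force: [0.1, -0.2, -0.7]
grip_width: 22.0
finger_force: 30.0
time: 29.28
tool_pos: [581.2, -370.8, 117.1]
tcp_rot: [-3.141, 0.001, -3.022]
contact_force: [0.3, 0.1, -0.9]
grip_width: 21.9
finger_force: 30.0
```

```bash
for i in 1; do python3 -m handwheel '0 0 0.02 0 0 0 -1;0 0 0.02 0 0 0 -1;0 0 0.02 0 0 0 -1'; python3 -m handwheel '0 0 0.015 0 0 0 -1;0 0 0.015 0 0 0 -1;0 0 0.015 0 0 0 -1'; done
```

```text
time: 29.53
tool_pos: [581.1, -370.5, 114.3]
tcp_rot: [-3.142, 0.0, -3.022]
contact_force: [-0.4, 0.6, -1.2]
grip_width: 21.8
finger_force: 30.0
time: 29.78
tool_pos: [581.4, -370.7, 113.5]
tcp_rot: [-3.141, 0.001, -3.022]
contact_force: [-0.6, 1.1, 4.1]
grip_width: 22.0
finger_force: 30.0
```

Dipped (floor touched at the expected height). Lifting, then checking the spot positions with the networks.

```bash
python3 -m handwheel '0 0 -0.3 0 0 0 -1;0 0 -0.6 0 0 0 -1;0 0 -1 0 0 0 -1;0 0 -1 0 0 0 -1;0 0 -1 0 0 0 -1' && python3 -m handwheel '1 0 -0.4 0 0 0 -1;1 0 -0.4 0 0 0 -1;1 0 -0.4 0 0 0 -1;1 0 -0.4 0 0 0 -1' 
cat >> h.py <<'E'
def spot_brass(p,w,r=14,fish=False):
    c=w2pix(p,w,fish).astype(int); x0,y0=c-r
    f=p['frame'][y0:y0+2*r,x0:x0+2*r]; h,s,v=[a.astype(int) for a in cv2.split(cv2.cvtColor(f,cv2.COLOR_RGB2HSV))]
    m=((h>15)&(h<30)&(s>120)&(v>90)).astype(np.uint8)
    n,l,st,ce=cv2.connectedComponentsWithStats(m)
    return [(st[i,4],np.round(pix2w(p,ce[i]+[x0,y0],w[2],fish)[:2],1).tolist()) for i in range(1,n) if st[i,4]>8]
E
python3 - <<'E'
from h import *
for n in('scene','side'):
    p=cap(n,'sp'+n)
    for col,w in(('red',(562.5,80,47)),('green',(551,-8.5,47))):
        print(n,col,[(round(d['score'],2),np.round(pix2w(p,d['centre'],47)[:2],1).tolist()) for d in viewer.recognise(col+'_spot',p)[:4] ],'brass',spot_brass(p,w))
tool_shift([562.5,80,250],JY)
E
```

```text
time: 30.2
tool_pos: [582.2, -371.4, 215.8]
tcp_rot: [-3.137, 0.004, -3.022]
contact_force: [-0.4, 0.4, -1.8]
grip_width: 21.8
finger_force: 30.0
time: 30.53
tool_pos: [478.2, -383.6, 253.9]
tcp_rot: [-3.141, -0.001, -3.025]
contact_force: [0.4, -1.1, -0.4]
grip_width: 22.3
finger_force: 30.0
scene red [(0.76, [548.8, 87.1]), (0.54, [603.6, -7.3]), (0.37, [709.0, 304.6])] brass [(np.int32(110), [554.3, 96.0]), (np.int32(32), [559.8, 78.2])]
scene green [(0.9, [546.7, 4.7]), (0.72, [311.3, 194.1]), (0.63, [302.7, 377.1])] brass [(np.int32(18), [520.8, -27.5]), (np.int32(27), [547.7, -10.0]), (np.int32(91), [554.0, 18.6])]
side red [(0.45, [620.1, 67.8])] brass []
side green [(0.82, [292.6, 105.7]), (0.65, [284.4, 279.6])] brass []
at [ 482.4 -381.9  251.2] [ 3.140e+00 -1.000e-03 -3.021e+00] F [-0.5 -0.4 -0.6] shift/100 [-1.35   4.489  0.019] rz 0.07812459062554761
```

```bash
python3 -m handwheel '-0.27 0.9 0 0 0 0 -1;-0.27 0.9 0 0 0 0 -1;-0.27 0.9 0 0 0 0 -1;-0.27 0.9 0 0 0 0 -1'>/dev/null && python3 -m handwheel '-0.27 0.9 0 0 0 0 -1;-0.27 0.9 0 0 0 0 -1;-0.27 0.9 0 0 0 0 -1;-0.27 0.9 0 0 0 0 -1'>/dev/null && python3 -m handwheel '-0.27 0.9 0 0 0 0 -1;-0.27 0.9 0 0 0 0 -1;-0.27 0.9 0 0 0 0 -1;-0.27 0.9 0 0 0 0 -1'>/dev/null && python3 -m handwheel '-0.27 0.9 0 0 0 0 -1;-0.27 0.9 0 0 0 0 -1;-0.27 0.9 0 0 0 0 -1;-0.27 0.9 0 0 0 0 -1'>/dev/null && python3 -m handwheel '-0.27 0.88 0 0 0 0 -1;-0.27 0.88 0 0 0 0 -1;-0.27 0.88 0 0 0 0 -1;-0.27 0.88 0 0 0 0 -1;-0.27 0.88 0 0 0 0 -1;-0.27 0.88 0 0 0 0 -1' && python3 -c "
from h import *
tool_shift([561.5,79.5,155])"
```

```text
time: 32.67
tool_pos: [562.7, 76.1, 252.5]
tcp_rot: [-3.141, -0.0, -3.024]
contact_force: [-0.5, 0.7, -1.1]
grip_width: 21.9
finger_force: 30.0
at [562.7  76.1 252.5] [-3.141 -0.    -3.024] F [-0.5  0.7 -1.1] shift/100 [0.007 0.036 0.975] rz None
```

```bash
python3 -m handwheel '0.01 0.035 0.3 0 0 0 -1;0.01 0.035 0.6 0 0 0 -1;0.01 0.035 0.9 0 0 0 -1;0.01 0.035 0.95 0 0 0 -1;0.01 0.035 0.95 0 0 0 -1;0.01 0.035 0.95 0 0 0 -1' && python3 -m handwheel '0 0 0.02 0 0 0 -1;0 0 0.02 0 0 0 -1;0 0 0.02 0 0 0 -1' && python3 -m handwheel '0 0 0.02 0 0 0 -1;0 0 0.02 0 0 0 -1;0 0 0.02 0 0 0 -1' && python3 -m handwheel '0 0 0.01 0 0 0 -1;0 0 0.01 0 0 0 -1;0 0 0.01 0 0 0 -1'
```

```text
time: 33.17
tool_pos: [562.0, 80.6, 159.0]
tcp_rot: [-3.141, 0.002, -3.024]
contact_force: [-0.1, 0.8, -0.7]
grip_width: 21.8
finger_force: 30.0
time: 33.42
tool_pos: [561.8, 81.6, 157.1]
tcp_rot: [-3.141, 0.002, -3.022]
contact_force: [-0.4, -0.0, -0.6]
grip_width: 22.0
finger_force: 30.0
time: 33.67
tool_pos: [561.1, 81.9, 153.9]
tcp_rot: [-3.142, 0.0, -3.022]
contact_force: [0.0, -0.1, -0.8]
grip_width: 22.0
finger_force: 30.0
time: 33.92
tool_pos: [561.0, 81.8, 152.6]
tcp_rot: [3.142, -0.0, -3.022]
contact_force: [0.2, -1.1, -1.0]
grip_width: 21.9
finger_force: 30.0
```

```bash
python3 -m handwheel '0 -0.015 0.012 0 0 0 -1;0 -0.015 0.012 0 0 0 -1;0 -0.015 0.012 0 0 0 -1' && python3 -m handwheel '0 0 0.01 0 0 0 -1;0 0 0.01 0 0 0 -1;0 0 0.01 0 0 0 -1'
```

```text
time: 34.17
tool_pos: [561.4, 81.0, 152.4]
tcp_rot: [3.14, 0.001, -3.022]
contact_force: [-1.7, 3.4, 4.5]
grip_width: 21.8
finger_force: 30.0
time: 34.42
tool_pos: [561.6, 81.1, 152.4]
tcp_rot: [3.14, 0.002, -3.022]
contact_force: [-3.4, 3.2, 10.4]
grip_width: 22.0
finger_force: 30.0
```

Red is touched. Now green.

```bash
python3 -m handwheel '0 0 -0.4 0 0 0 -1;0 0 -0.7 0 0 0 -1;0 0 -0.7 0 0 0 -1;0 0 -0.7 0 0 0 -1' >/dev/null&& python3 -m handwheel '0.2 -0.88 0 0 0 0 -1;0.2 -0.88 0 0 0 0 -1;0.2 -0.88 0 0 0 0 -1;0.2 -0.88 0 0 0 0 -1;0.2 -0.88 0 0 0 0 -1;0.2 -0.88 0 0 0 0 -1' && python3 -c "
from h import *
tool_shift([550.5,-9,155])"
```

```text
time: 35.25
tool_pos: [551.7, -8.4, 219.8]
tcp_rot: [3.141, -0.001, -3.022]
contact_force: [0.2, 0.7, -1.6]
grip_width: 22.2
finger_force: 30.0
at [551.7  -8.4 219.8] [ 3.141e+00 -1.000e-03 -3.022e+00] F [ 0.2  0.7 -1.6] shift/100 [ 0.012 -0.005  0.648] rz None
```

```bash
python3 -m handwheel '0.012 -0.005 0.3 0 0 0 -1;0.012 -0.005 0.6 0 0 0 -1;0.012 -0.005 0.63 0 0 0 -1;0.012 -0.005 0.63 0 0 0 -1;0.012 -0.005 0.63 0 0 0 -1;0.012 -0.005 0.63 0 0 0 -1' && python3 -m handwheel '0 0 0.025 0 0 0 -1;0 0 0.025 0 0 0 -1;0 0 0.025 0 0 0 -1' && python3 -m handwheel '0 0 0.015 0 0 0 -1;0 0 0.015 0 0 0 -1;0 0 0.015 0 0 0 -1' 
```

```text
time: 35.75
tool_pos: [551.9, -9.8, 159.3]
tcp_rot: [-3.141, 0.003, -3.021]
contact_force: [0.4, 0.1, -0.8]
grip_width: 22.1
finger_force: 30.0
time: 36.0
tool_pos: [551.0, -10.1, 155.7]
tcp_rot: [-3.141, 0.001, -3.022]
contact_force: [-0.8, 0.3, -1.0]
grip_width: 22.1
finger_force: 30.0
time: 36.25
tool_pos: [550.7, -10.2, 153.5]
tcp_rot: [3.142, -0.0, -3.022]
contact_force: [1.5, 0.0, -0.8]
grip_width: 22.2
finger_force: 30.0
```

```bash
python3 -m handwheel '0 0 0.015 0 0 0 -1;0 0 0.015 0 0 0 -1;0 0 0.015 0 0 0 -1' && python3 -m handwheel '0 0 0.01 0 0 0 -1;0 0 0.01 0 0 0 -1;0 0 0.01 0 0 0 -1' 
```

```text
time: 36.5
tool_pos: [551.0, -10.2, 152.4]
tcp_rot: [-3.141, 0.001, -3.022]
contact_force: [-0.1, 0.3, 2.8]
grip_width: 21.6
finger_force: 30.0
time: 36.75
tool_pos: [551.1, -10.2, 152.4]
tcp_rot: [-3.141, 0.002, -3.022]
contact_force: [-1.9, 1.0, 9.9]
grip_width: 21.8
finger_force: 30.0
```

```bash
python3 -m handwheel '0 0 -0.4 0 0 0 -1;0 0 -0.8 0 0 0 -1;0 0 -1 0 0 0 -1;0 0 -1 0 0 0 -1;0 0 -1 0 0 0 -1' && python3 -m handwheel '0.12 -0.96 0 0 0 0 -1;0.12 -0.96 0 0 0 0 -1;0.12 -0.96 0 0 0 0 -1;0.12 -0.96 0 0 0 0 -1'>/dev/null && python3 -m handwheel '0.28 -0.96 0 0 0 0 -1;0.28 -0.96 0 0 0 0 -1;0.28 -0.96 0 0 0 0 -1;0.28 -0.96 0 0 0 0 -1'>/dev/null && python3 -m handwheel '0.28 -0.96 0 0 0 0 -1;0.28 -0.96 0 0 0 0 -1;0.28 -0.96 0 0 0 0 -1;0.28 -0.96 0 0 0 0 -1'>/dev/null && python3 -m handwheel '0.28 -0.8 0 0 0 0 -1;0.28 -0.8 0 0 0 0 -1;0.28 -0.8 0 0 0 0 -1;0.28 -0.8 0 0 0 0 -1;0.28 -0.8 0 0 0 0 -1' && python3 - <<'E'
from h import *
p=cap('scene','after')
for w in((561.5,79.5,47),(550.5,-9,47)):
    c=w2pix(p,(w[0]+2,w[1]+1.5,47)).astype(int); print(c,p['frame'][c[1]-3:c[1]+4:3,c[0]-4:c[0]+5:2].tolist())
tool_shift([481,-394,220])
E
```

```text
time: 37.17
tool_pos: [551.0, -10.2, 251.6]
tcp_rot: [-3.141, 0.002, -3.022]
contact_force: [1.1, 0.4, -1.6]
grip_width: 22.4
finger_force: 30.0
time: 38.58
tool_pos: [499.8, -384.9, 250.1]
tcp_rot: [3.139, -0.0, -3.022]
contact_force: [-0.4, 0.3, -0.7]
grip_width: 21.8
finger_force: 30.0
[340 306] [[[212, 214, 212], [238, 222, 195], [217, 151, 44], [213, 150, 36], [221, 170, 99]], [[83, 66, 64], [240, 215, 180], [217, 152, 43], [216, 152, 41], [219, 162, 82]], [[148, 149, 152], [235, 234, 234], [238, 236, 234], [238, 236, 234], [233, 232, 230]]]
[322 278] [[[236, 237, 237], [241, 231, 209], [219, 160, 72], [217, 157, 65], [234, 217, 182]], [[75, 76, 73], [230, 185, 116], [216, 153, 39], [216, 151, 39], [225, 184, 122]], [[158, 157, 158], [223, 223, 222], [232, 229, 227], [238, 236, 235], [233, 230, 230]]]
at [ 500.  -384.7  250.5] [ 3.14  -0.    -3.021] F [-0.6 -0.4 -1.4] shift/100 [ 0.2   -0.07   0.305] rz None
```

```bash
python3 -m handwheel '0.2 -0.07 0.2 0 0 0 -1;0.2 -0.07 0.2 0 0 0 -1;0.2 -0.07 0.2 0 0 0 -1;0.2 -0.07 0.2 0 0 0 -1' && python3 -c "
from h import *
tool_shift([481,-394,125])"
```

```text
time: 38.97
tool_pos: [481.3, -395.0, 231.7]
tcp_rot: [-3.141, 0.001, -3.021]
contact_force: [0.1, -0.6, -1.2]
grip_width: 22.0
finger_force: 30.0
at [ 481.3 -395.   231.7] [-3.141e+00  1.000e-03 -3.021e+00] F [ 0.1 -0.6 -1.2] shift/100 [0.002 0.01  1.067] rz None
```

```bash
python3 -m handwheel '0 0.01 0.2 0 0 0 -1;0 0.01 0.4 0 0 0 -1;0 0.01 0.6 0 0 0 -1;0 0.01 0.8 0 0 0 -1;0 0.01 1 0 0 0 -1;0 0.01 1 0 0 0 -1;0 0.01 1 0 0 0 -1' && python3 -m handwheel '0 0 0.08 0 0 0 -1;0 0 0.1 0 0 0 -1;0 0 0.1 0 0 0 -1' && python3 -m handwheel '0 0 0.02 0 0 0 -1;0 0 0.02 0 0 0 -1;0 0 0.02 0 0 0 -1'
```

```text
time: 39.55
tool_pos: [480.8, -394.5, 131.2]
tcp_rot: [3.141, -0.0, -3.021]
contact_force: [0.3, -0.1, 0.1]
grip_width: 22.0
finger_force: 30.0
time: 39.8
tool_pos: [480.4, -395.3, 121.5]
tcp_rot: [-3.141, 0.001, -3.022]
contact_force: [0.3, 0.3, -1.3]
grip_width: 22.0
finger_force: 30.0
time: 40.05
tool_pos: [480.2, -395.4, 119.4]
tcp_rot: [-3.141, 0.0, -3.022]
contact_force: [0.4, -0.3, -0.4]
grip_width: 22.0
finger_force: 30.0
```

```bash
python3 -m handwheel '0 0 0.012 0 0 0 -1;0 0 0.012 0 0 0 -1;0 0 0.012 0 0 0 -1' && python3 -m handwheel '0 0 0 0 0 0 -0.3;0 0 0 0 0 0 -0.1;0 0 0 0 0 0 0;0 0 0 0 0 0 0;0 0 0 0 0 0 0;0 0 0 0 0 0 0' && python3 -m handwheel '0 0 -0.3 0 0 0 0;0 0 -0.6 0 0 0 0;0 0 -1 0 0 0 0;0 0 -1 0 0 0 0;0 0 -1 0 0 0 0' && python3 - <<'E'
from h import *
for n in('scene','side'):
    p=cap(n,'aft2'+n)
    for t,z in(('dauber',128),('stand',44),('pot',25)):
        for d in viewer.recognise(t,p)[:1]: print(n,t,round(d['score'],2),np.round(d['centre']),np.round(pix2w(p,d['centre'],z)))
tool_shift([*jig(-63.5,90),220],JY)
E
```

```text
time: 40.3
tool_pos: [480.3, -395.5, 118.5]
tcp_rot: [-3.141, 0.001, -3.022]
contact_force: [-0.2, 1.1, 3.9]
grip_width: 21.6
finger_force: 30.0
time: 40.8
tool_pos: [480.1, -395.2, 117.7]
tcp_rot: [3.141, -0.0, -3.022]
contact_force: [0.0, 0.3, -0.1]
grip_width: 45.7
finger_force: 0.0
time: 41.22
tool_pos: [481.0, -396.2, 220.7]
tcp_rot: [-3.137, 0.004, -3.022]
contact_force: [0.6, 0.3, -1.2]
grip_width: 46.0
finger_force: 0.0
scene dauber 0.75 [260. 159.] [ 487. -378.  128.]
scene stand 0.79 [262. 180.] [ 485. -383.   44.]
scene pot 0.86 [236. 198.] [ 577. -383.   25.]
side dauber 0.62 [317. 329.] [ 481. -418.  128.]
side stand 0.79 [318. 360.] [ 482. -412.   44.]
side pot 0.56 [367. 347.] [ 583. -368.   25.]
at [ 479.9 -395.1  216.8] [ 3.140e+00 -1.000e-03 -3.022e+00] F [-0.2  0.1  0. ] shift/100 [-0.998  4.722 -0.026] rz 0.07778698056652404
```

```bash
python3 -m handwheel '0 0.95 0 0 0 0 0;0 0.95 0 0 0 0 0;0 0.95 0 0 0 0 0;0 0.95 0 0 0 0 0'>/dev/null && python3 -m handwheel '-0.25 0.95 0 0 0 0 0;-0.25 0.95 0 0 0 0 0;-0.25 0.95 0 0 0 0 0;-0.25 0.95 0 0 0 0 0'>/dev/null && python3 -m handwheel '-0.25 0.95 0 0 0 0 0;-0.25 0.95 0 0 0 0 0;-0.25 0.95 0 0 0 0 0;-0.25 0.95 0 0 0 0 0'>/dev/null && python3 -m handwheel '-0.25 0.95 0 0 0 0 0;-0.25 0.95 0 0 0 0 0;-0.25 0.95 0 0 0 0 0;-0.25 0.95 0 0 0 0 0'>/dev/null && python3 -m handwheel '-0.25 0.92 0.6 0 0 0.078 0;-0.25 0.92 0.6 0 0 0.078 0;-0.25 0.92 0.6 0 0 0.078 0;-0.25 0.92 0.6 0 0 0.078 0;-0.25 0.92 0.6 0 0 0.078 0;-0.25 0.92 0.6 0 0 0.078 0' && python3 - <<'E'
from h import *
p=cap('scene','aft3')
fit_board(p,'red',(*jig(-20,90),JY),25,False);fit_board(p,'green',(*jig(-20,0),JY),25,False); print(jig(-20,90),jig(-20,0))
tool_shift([520.7,84.8,57],JY)
E
```

```text
time: 43.45
tool_pos: [524.2, 83.3, 158.0]
tcp_rot: [-3.141, 0.001, 3.015]
contact_force: [0.4, -0.1, -0.1]
grip_width: 45.8
finger_force: 0.0
red pose [ 5.61669e+02  7.88140e+01 -1.12000e-01] cost 1.386 mask True True spot resid [array([13. , -6.9])]
green pose [ 5.50852e+02 -9.88100e+00 -1.40000e-01] cost 1.68 mask True True spot resid [array([  8.5, -10.7])]
[565.87677266  80.29128472] [554.65604666  -9.00650533]
at [523.7  84.1 158.5] [-3.142e+00  1.000e-03  3.014e+00] F [ 0.2 -0.1  0.6] shift/100 [0.032 0.003 1.015] rz -0.0006872921018844566
```

```bash
python3 -m handwheel '0.03 0 0.4 0 0 0 0;0.03 0 0.8 0 0 0 0;0.03 0 0.98 0 0 0 0;0.03 0 0.98 0 0 0 0;0.03 0 0.98 0 0 0 0' && python3 -m handwheel '0 0 0.04 0 0 0 0;0 0 0.04 0 0 0 -1;0 0 0.04 0 0 0 -1;0 0 0.04 0 0 0 -1;0 0 0.04 0 0 0 -1;0 0 0.04 0 0 0 -1;0 0 0.04 0 0 0 -1' && python3 -m handwheel '0.1 0 0 0 0 0 -1;0.25 0 0 0 0 0 -1;0.4 0 0 0 0 0 -1;0.55 0 0 0 0 0 -1;0.7 0 0 0 0 0 -1;0.85 0 0 0 0 0 -1;0.85 0 0 0 0 0 -1;0.85 0 0 0 0 0 -1' && python3 -m handwheel '0 0 -0.3 0 0 0 -1;0 0 -0.6 0 0 0 -1;0 0 -0.6 0 0 0 -1;0 0 -0.6 0 0 0 -1'
```

```text
time: 44.12
tool_pos: [520.2, 85.2, 59.9]
tcp_rot: [-3.141, -0.001, 3.015]
contact_force: [-0.0, 0.3, 0.4]
grip_width: 45.9
finger_force: 0.0
time: 44.7
tool_pos: [520.5, 85.5, 56.5]
tcp_rot: [-3.142, 0.001, 3.016]
contact_force: [-1.1, -1.8, 5.2]
grip_width: 19.8
finger_force: 30.0
time: 45.37
tool_pos: [433.9, 96.7, 56.4]
tcp_rot: [-3.141, -0.003, 3.016]
contact_force: [-8.3, 0.9, 15.3]
grip_width: 19.4
finger_force: 30.0
time: 45.7
tool_pos: [436.8, 96.4, 116.7]
tcp_rot: [3.141, 0.003, 3.016]
contact_force: [-0.1, 0.8, -2.7]
grip_width: 19.8
finger_force: 30.0
```

```bash
python3 - <<'E'
from h import *
p=cap('scene','m1')
d=viewer.cut_out('mat',p)[0]; m=d['pixels'].astype(np.uint8)
hull=cv2.convexHull(np.argwhere(m)[:,::-1].astype(np.int32)); 
ap=cv2.approxPolyDP(hull,8,True)[:,0]; print('cut',ap.tolist(),[np.round(pix2w(p,a,1)[:2]).tolist() for a in ap])
c=[pix2w(p,a,1)[:2] for a in((351,373),(418,330),(498,420),(432,475))]
print(np.round(c,1).tolist(),np.mean(c,0),[round(np.linalg.norm(c[i]-c[i-1])) for i in range(4)])
E
```

```text
cut [[499, 422], [429, 479], [350, 373], [417, 328]] [[453.0, 485.0], [650.0, 475.0], [637.0, 208.0], [439.0, 218.0]]
[[635.0, 209.8], [440.8, 223.7], [451.7, 480.7], [639.6, 473.3]] [541.77643697 346.88308243] [264, 195, 257, 188]
```

```bash
python3 -c "
from h import *
tool_shift([504.5,399,117],-.05)"
```

```text
at [435.1  96.3 114.9] [-3.141e+00 -2.000e-03  3.016e+00] F [-0.4 -0.  -2.5] shift/100 [-0.309  3.09  -0.023] rz -0.0240673890666802
```

```bash
python3 -m handwheel '0.1 0.8 0 0 0 0 -1;0.1 0.8 0 0 0 0 -1;0.1 0.8 0 0 0 0 -1;0.1 0.8 0 0 0 0 -1'>/dev/null && python3 -m handwheel '-0.1 0.8 0 0 0 0 -1;-0.1 0.8 0 0 0 0 -1;-0.1 0.8 0 0 0 0 -1;-0.1 0.8 0 0 0 0 -1'>/dev/null && python3 -m handwheel '-0.1 0.8 0 0 0 0 -1;-0.1 0.8 0 0 0 0 -1;-0.1 0.8 0 0 0 0 -1;-0.1 0.8 0 0 0 0 -1'>/dev/null && python3 -m handwheel '-0.21 0.69 0.3 0 0 -0.024 -1;-0.21 0.69 0.3 0 0 -0.024 -1;-0.21 0.69 0.3 0 0 -0.024 -1;-0.21 0.69 0.3 0 0 -0.024 -1;-0.21 0.69 0.3 0 0 -0.024 -1;-0.21 0.69 0.3 0 0 -0.024 -1' && python3 -c "
from h import *
tool_shift([504.5,399,35],-.05)"
```

```text
time: 47.3
tool_pos: [505.4, 397.1, 86.3]
tcp_rot: [-3.141, -0.0, 3.09]
contact_force: [-0.5, -0.6, -2.2]
grip_width: 19.9
finger_force: 30.0
at [505.4 397.1  86.3] [-3.141 -0.     3.09 ] F [-0.5 -0.6 -2.2] shift/100 [0.01  0.019 0.513] rz -0.0005969029690107336
```

```bash
python3 -m handwheel '0 0.02 0.3 0 0 0 -1;0 0.02 0.48 0 0 0 -1;0 0.02 0.5 0 0 0 -1;0 0.02 0.5 0 0 0 -1;0 0.02 0.5 0 0 0 -1' && python3 -m handwheel '0 0 0.02 0 0 0 -1;0 0 0.02 0 0 0 -1;0 0 0.02 0 0 0 -1' && python3 -m handwheel '0 0 0.015 0 0 0 -1;0 0 0.015 0 0 0 -1;0 0 0.015 0 0 0 -1'
```

```text
time: 47.72
tool_pos: [506.3, 400.7, 37.5]
tcp_rot: [3.141, 0.002, 3.091]
contact_force: [0.3, 0.5, -0.6]
grip_width: 19.9
finger_force: 30.0
time: 47.97
tool_pos: [505.9, 401.2, 34.8]
tcp_rot: [3.141, 0.001, 3.091]
contact_force: [0.6, -0.2, -2.3]
grip_width: 19.8
finger_force: 30.0
time: 48.22
tool_pos: [505.4, 401.0, 32.3]
tcp_rot: [-3.142, 0.0, 3.091]
contact_force: [0.8, -0.4, -3.2]
grip_width: 19.7
finger_force: 30.0
```

```bash
python3 -m handwheel '0 0 0.015 0 0 0 -1;0 0 0.015 0 0 0 -1;0 0 0.015 0 0 0 -1' && python3 -m handwheel '0 0 0.01 0 0 0 -1;0 0 0.01 0 0 0 -1;0 0 0.01 0 0 0 -1'
```

```text
time: 48.47
tool_pos: [505.8, 401.1, 31.5]
tcp_rot: [3.141, 0.001, 3.091]
contact_force: [-0.6, -1.0, 3.8]
grip_width: 19.8
finger_force: 30.0
time: 48.72
tool_pos: [505.7, 401.2, 31.5]
tcp_rot: [3.141, 0.001, 3.091]
contact_force: [-4.1, -2.7, 10.6]
grip_width: 19.9
finger_force: 30.0
```

Red is down on the mat. Releasing it and going for the green board.

```bash
python3 -m handwheel '0 0 -0.01 0 0 0 -1;0 0 -0.01 0 0 0 -0.3;0 0 -0.01 0 0 0 0;0 0 -0.01 0 0 0 0;0 0 -0.01 0 0 0 0;0 0 -0.01 0 0 0 0' && python3 -m handwheel '0 0 -0.3 0 0 0 0;0 0 -0.7 0 0 0 0;0 0 -1 0 0 0 0;0 0 -1 0 0 0 0' && python3 -m handwheel '0 -0.95 -0.2 0 0 0 0;0 -0.95 -0.2 0 0 0 0;0 -0.95 -0.2 0 0 0 0;0 -0.95 -0.2 0 0 0 0'>/dev/null && python3 -m handwheel '0 -0.95 0 0 0 0 0;0 -0.95 0 0 0 0 0;0 -0.95 0 0 0 0 0;0 -0.95 0 0 0 0 0'>/dev/null && python3 -m handwheel '0 -0.95 0 0 0 0 0;0 -0.95 0 0 0 0 0;0 -0.95 0 0 0 0 0;0 -0.95 0 0 0 0 0'>/dev/null && python3 -m handwheel '0 -0.95 0 0 0 0.024 0;0 -0.95 0 0 0 0.024 0;0 -0.95 0 0 0 0.024 0;0 -0.95 0 0 0 0.024 0;0 -0.95 0 0 0 0.024 0' && python3 -c "
from h import *
p=cap('scene','g1');fit_board(p,'green',(*jig(-20,0),JY),25,False);fit_board(p,'red',(549,397,-.05),1,False)
tool_shift([508.3,-3.2,57],JY)"
```

```text
time: 49.22
tool_pos: [505.5, 400.9, 30.6]
tcp_rot: [-3.141, -0.0, 3.091]
contact_force: [0.5, -0.2, 0.7]
grip_width: 44.8
finger_force: 0.0
time: 49.55
tool_pos: [508.6, 403.0, 138.2]
tcp_rot: [3.135, 0.01, 3.091]
contact_force: [1.3, 0.1, 0.3]
grip_width: 45.9
finger_force: 0.0
time: 50.97
tool_pos: [487.1, 22.6, 150.8]
tcp_rot: [3.141, 0.0, 3.015]
contact_force: [0.0, 0.6, 0.2]
grip_width: 45.9
finger_force: 0.0
green pose [ 5.47502e+02 -9.84300e+00 -1.30000e-01] cost 1.407 mask True True spot resid [array([-5.4, -9.9])]
red pose [ 5.48017e+02  3.98868e+02 -3.30000e-02] cost 0.59 mask True True spot resid [array([-8.9,  3.6])]
at [486.5  22.9 150.8] [3.141 0.    3.018] F [0.1 0.  0.3] shift/100 [-0.248 -0.232  0.938] rz 0.00040696020407477904
```

```bash
python3 -m handwheel '-0.25 -0.23 0 0 0 0 0;-0.25 -0.23 0 0 0 0 0;-0.25 -0.23 0.3 0 0 0 0;-0.25 -0.23 0.6 0 0 0 0;-0.25 -0.23 0.91 0 0 0 0;-0.25 -0.23 0.91 0 0 0 0;-0.25 -0.23 0.91 0 0 0 0' && python3 -m handwheel '0 0 0.03 0 0 0 0;0 0 0.03 0 0 0 -1;0 0 0.03 0 0 0 -1;0 0 0.03 0 0 0 -1;0 0 0.03 0 0 0 -1;0 0 0.03 0 0 0 -1;0 0 0.03 0 0 0 -1' && python3 -m handwheel '0.1 0 0 0 0 0 -1;0.25 0 0 0 0 0 -1;0.4 0 0 0 0 0 -1;0.55 0 0 0 0 0 -1;0.7 0 0 0 0 0 -1;0.85 0 0 0 0 0 -1;0.85 0 0 0 0 0 -1;0.85 0 0 0 0 0 -1' && python3 -m handwheel '0 0 -0.3 0 0 0 -1;0 0 -0.6 0 0 0 -1;0 0 -0.6 0 0 0 -1;0 0 -0.6 0 0 0 -1' && python3 -c "
from h import *
tool_shift([499.6,298,117],-.05)"
```

```text
time: 51.8
tool_pos: [507.5, -3.8, 59.1]
tcp_rot: [3.141, -0.003, 3.016]
contact_force: [0.3, 0.0, 0.2]
grip_width: 46.0
finger_force: 0.0
time: 52.38
tool_pos: [508.6, -4.3, 57.6]
tcp_rot: [3.141, 0.001, 3.016]
contact_force: [-1.4, 3.0, 6.5]
grip_width: 20.0
finger_force: 30.0
time: 53.05
tool_pos: [422.1, 6.4, 57.4]
tcp_rot: [-3.141, -0.003, 3.016]
contact_force: [-8.0, 0.1, 15.9]
grip_width: 19.9
finger_force: 30.0
time: 53.38
tool_pos: [424.9, 6.0, 117.7]
tcp_rot: [-3.141, 0.003, 3.016]
contact_force: [-1.2, -0.5, -1.9]
grip_width: 19.8
finger_force: 30.0
at [424.9   6.  117.7] [-3.141e+00  3.000e-03  3.016e+00] F [-1.2 -0.5 -1.9] shift/100 [-0.375  2.991  0.008] rz -0.024087686098844385
```

```bash
python3 -m handwheel '0 0.9 0 0 0 0 -1;0 0.9 0 0 0 0 -1;0 0.9 0 0 0 0 -1;0 0.9 0 0 0 0 -1'>/dev/null && python3 -m handwheel '-0.1 0.9 0 0 0 0 -1;-0.1 0.9 0 0 0 0 -1;-0.1 0.9 0 0 0 0 -1;-0.1 0.9 0 0 0 0 -1'>/dev/null && python3 -m handwheel '-0.14 0.8 0 0 0 0 -1;-0.14 0.8 0 0 0 0 -1;-0.14 0.8 0 0 0 0 -1;-0.14 0.8 0 0 0 0 -1'>/dev/null && python3 -m handwheel '-0.14 0.39 0.3 0 0 -0.024 -1;-0.14 0.39 0.3 0 0 -0.024 -1;-0.14 0.39 0.3 0 0 -0.024 -1;-0.14 0.39 0.3 0 0 -0.024 -1;-0.14 0.39 0.3 0 0 -0.024 -1' && python3 -c "
from h import *
tool_shift([499.6,298,37],-.05)"
```

```text
time: 54.8
tool_pos: [498.9, 296.3, 87.1]
tcp_rot: [-3.141, -0.001, 3.09]
contact_force: [0.2, 0.8, -2.0]
grip_width: 19.9
finger_force: 30.0
at [498.9 296.3  87.1] [-3.141e+00 -1.000e-03  3.090e+00] F [ 0.2  0.8 -2. ] shift/100 [-0.007  0.018  0.501] rz -0.0006216845896986631
```

```bash
python3 -m handwheel '0 0 0.3 0 0 0 -1;0 0 0.48 0 0 0 -1;0 0 0.5 0 0 0 -1;0 0 0.5 0 0 0 -1;0 0 0.5 0 0 0 -1' && python3 -m handwheel '0 0 0.025 0 0 0 -1;0 0 0.025 0 0 0 -1;0 0 0.025 0 0 0 -1' && python3 -m handwheel '0 0 0.015 0 0 0 -1;0 0 0.015 0 0 0 -1;0 0 0.015 0 0 0 -1'&& python3 -m handwheel '0 0 0.012 0 0 0 -1;0 0 0.012 0 0 0 -1;0 0 0.012 0 0 0 -1'
```

```text
time: 55.22
tool_pos: [499.9, 297.7, 38.3]
tcp_rot: [3.141, 0.002, 3.091]
contact_force: [0.7, 0.8, -1.0]
grip_width: 19.9
finger_force: 30.0
time: 55.47
tool_pos: [499.5, 298.2, 35.2]
tcp_rot: [3.141, 0.001, 3.091]
contact_force: [0.4, 0.3, -1.7]
grip_width: 19.6
finger_force: 30.0
time: 55.72
tool_pos: [499.1, 298.1, 32.9]
tcp_rot: [-3.142, 0.0, 3.091]
contact_force: [0.3, -0.4, -1.5]
grip_width: 20.0
finger_force: 30.0
time: 55.97
tool_pos: [499.4, 298.1, 32.6]
tcp_rot: [3.141, 0.001, 3.091]
contact_force: [-1.5, -0.9, 5.6]
grip_width: 19.7
finger_force: 30.0
```

```bash
python3 -m handwheel '0 0 0 0 0 0 -1;0 0 0 0 0 0 -0.3;0 0 0 0 0 0 0;0 0 0 0 0 0 0;0 0 0 0 0 0 0;0 0 0 0 0 0 0' && python3 -m handwheel '0 0 -0.3 0 0 0 0;0 0 -0.7 0 0 0 0;0 0 -1 0 0 0 0;0 0 -1 0 0 0 0' && python3 -m handwheel '0.5 -1 -1 0 0 0 0;0.5 -1 -1 0 0 0 0;0.5 -1 -1 0 0 0 0;0.5 -1 -1 0 0 0 0;0.5 -1 -1 0 0 0 0;0.5 -1 -1 0 0 0 0' && python3 - <<'E'
from h import *
for n in('scene','side'):
    p=cap(n,'fin'+n)
    fit_board(p,'red',(549,398,-.05),1,False); fit_board(p,'green',(544,297,-.05),1,False)
    for t,z in(('dauber',128),('pot',25),('hold_left',60),('hold_mid',60),('tin',30),('bead_bowl',20),('bangle',7)):
        for d in viewer.recognise(t,p)[:1]: print(n,t,round(d['score'],2),np.round(d['centre']))
E
```

```text
time: 56.47
tool_pos: [499.2, 298.1, 31.6]
tcp_rot: [3.142, 0.0, 3.091]
contact_force: [0.3, 0.5, 0.4]
grip_width: 44.7
finger_force: 0.0
time: 56.8
tool_pos: [502.4, 299.6, 138.2]
tcp_rot: [3.136, 0.011, 3.091]
contact_force: [0.5, 0.2, 0.9]
grip_width: 46.0
finger_force: 0.0
time: 57.3
tool_pos: [444.5, 200.4, 232.4]
tcp_rot: [3.141, 0.002, 3.09]
contact_force: [-0.1, 0.3, -0.2]
grip_width: 45.6
finger_force: 0.0
red pose [ 5.48342e+02  3.99346e+02 -3.60000e-02] cost 0.531 mask True True spot resid [array([-3.8,  1.3])]
green pose [ 5.39636e+02  2.95984e+02 -2.80000e-02] cost 0.582 mask True True spot resid [array([-6.2,  1.6])]
scene dauber 0.84 [261. 158.]
scene pot 0.79 [234. 198.]
scene hold_left 0.6 [309. 319.]
scene hold_mid 0.94 [290. 287.]
scene tin 0.87 [207. 245.]
scene bead_bowl 0.64 [350. 423.]
scene bangle 0.53 [227. 179.]
red pose [ 5.48622e+02  3.96095e+02 -5.00000e-02] cost 1.1 mask True True spot resid [array([-8.1, -0.7])]
green pose [ 5.4393e+02  2.9545e+02 -6.7000e-02] cost 0.256 mask False True spot resid [array([10.7,  8.7])]
side dauber 0.59 [317. 324.]
side pot 0.72 [365. 349.]
side hold_left 0.71 [363. 225.]
side hold_mid 0.59 [363. 241.]
side tin 0.9 [429. 320.]
side bead_bowl 0.75 [374. 196.]
side bangle 0.69 [361. 418.]
```

All is in place: both boards lie flat on the mat, the dauber is in its stand, and nothing else has moved. Handing in.

```bash
python3 -c "
from plant import bot
print(bot.close_job())"
```

```text
the job is handed in; nothing more can be done
None
```

I handed the job in at about 57 s: the red and green boards (there was no yellow) were loaded to the stop, dabbed red then green after one dip and laid side by side on the mat, and the dauber is back in its stand. The touches were judged by contact force and position only, since no dye mark shows in the pictures.

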